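Tip the wooden balls out of a divided organiser

ROBOT

A 7-joint arm with a two-finger parallel gripper is mounted at the origin on the work surface. World frame = base frame: x ahead of the robot, y to its left, z up, the work surface at z = 0. Lengths are in m, angles in rad, forces in N, time in s.
With the tool pointing down it reaches from about 0.425 to 0.825 m from the base axis. Payload 3.6 kg.
Tool frame: the origin (TCP) lies midway between the tips of the shut fingers; the grasp point (between the pads) lies 19 mm behind it; y points along the fingers, z is the direction in which the jaws open and shut, and the axes are right-handed (so a half turn about y gives the same grasp; the last joint's range is limited). The gripper opens to 85 mm and grips with 20 to 120 N. Pads are 22 mm wide; open, the fingers measure 114 mm over their backs; the gripper's body (76 mm by 85 mm) begins 54 mm behind the grasp point. The pads swing forward as they close: fully open they stand 13 mm farther back than shut.
Start: joints at [-1.252, 0.615, -0.013, 1.423, 0.008, 1.103, -0.04], TCP at [0.22, 0.612, 0.231] pointing down, gripper open.
Joint ranges: [-3.12, 3.12], [-0.3, 2.06], [-1.34, 1.32], [0.26, 2.42], [-1.36, 4.5], [0.01, 1.98], [-2.84, 2.84]. Speed limits (rad/s): [2.79, 2.79, 3.14, 3.14, 3.14, 3.14, 3.14].

INTERFACE

Orientations are given as a rotation vector (axis times angle).
In Python, from bench import manip gives the robot as it stands. The module is installed in compiled form; this text tells all that it offers.
- The arm moves only by the tool drive_tool, never from a script. Its argument "deltas" is a list of rows, each an object of numbers: "fingers": the closure, from -1 (fully open) to 1 (shut), so that 0 is half open; "dx", "dy", "dz": the shift along the tool's x, y, z each as a share of 0.6 m, from -1 to 1; "rx", "ry", "rz": the turn, a rotation vector about the tool's x, y, z each as a share of 180 degrees, from -1 to 1. A call has 1 to 12 rows; each row shifts and turns the pose as measured when the row begins, along the tool's axes as they then stand; what a row does not reach is not made up. A row lasts 1/8 s, in which the tool goes at most 62.5 mm and 10.7 degrees, less where a joint would pass 70% of its speed; a pose out of reach is approached as far as the arm can. A call with a number of a shift or a turn outside -1 to 1 is refused whole. A call with a gripper value outside its range is refused whole. The fingers move at their own pace and stop on an object; "force" is the grip in N (left out, the last holds). Time passes only in rows, so rows that do not move let the fingers close. It gives the time, the measured TCP pose, the force and the opening at its end, in the units of the state.
- manip.get_state(): the state, without advancing time (a new reading comes with each control period).
- manip.get_image(name): name is "scene" or "top"; returns a dict with "img" (420x560x3 uint8, blue, green, red), "range_z" (420x560 float32, m along the optical axis (not along the pixel's ray), 0 where there is no reading), "K" (3x3 intrinsics, pixels), "T" (4x4, takes a point from camera to world coordinates). Camera axes: x right, y up, looking along -z (the intrinsics and any distortion apply to the point x, -y, -z); pixel columns grow to the right and rows downward; lengths in m; the calibration is good to about 2 mm. A picture is of the moment at which its call begins.
- manip.close_job(): hands the job in, once; it reports no verdict.
The state is a dict: "time_s": time; "qpos": joint angles; "joint_vel": joint speeds; "joint_efforts": joint torques, N m; "eef_pos": TCP position; "ee_rot": TCP orientation; "ft_force": force on the tool from outside, world axes, zero at the start; "ft_torque": the same for the moment, N m; "gripper_width": finger opening in m.
Only numpy, scipy, OpenCV 4.12 (cv2) and the standard library are available. Lean on these libraries where they do the work, as an engineer would, in place of code of your own. Each camera call takes 0.05 s, during which the arm holds its last target.

TASK

Lift the divided organiser by its carrying bar, hold it over the open aluminium tray and tip it towards the corner of the compartment with the two wooden balls, so that both roll out into the tray and everything else stays in its own compartment. Then stand the organiser upright again on the middle of its round rubber mat and let go. Do not touch the small pieces with the gripper, spill nothing on the bench and leave the other things where they are.

Things in the scene. Friction and masses are not known exactly. Their poses are not given: they have to be found in the camera images.
- organiser: White plastic open organiser, 176 x 176 mm, floor 4 mm thick, 4 mm walls up to 40 mm above the underside, about 0.45 kg full. Dividers on its x and y axes make four compartments: x>0, y>0 holds the two balls; x<0, y>0 a wooden wheel; x<0, y<0 two dowels; x>0, y<0 a steel collar. Origin: centre of underside, z up. It starts on the mat at any yaw.
- organiser_bar (a point): Middle of the organiser's carrying bar, 109 mm above its underside, axes as the organiser's. Square wooden bar 18 x 18 mm, 120 mm long, along the organiser's x (fingers close along y), from 100 to 118 mm above the underside, on two 12 mm steel posts at x = +-54 mm; 60 mm of free height between bar and dividers.
- organiser_spout (a point): Tip of the balls' corner: x, y = +88 mm, top of the floor, 4 mm above the underside; axes as the organiser's. At all four corners the walls stop 50 mm short of the corner, leaving a gap about 65 mm wide with a sill 1.8 mm above the floor. Balls roll over a sill when tilted some 25 to 35 degrees towards that corner (40 to 45 is ample); the walls hold all else.
- tray: Open aluminium component tray, fixed to the bench, 200 (x) x 170 (y) x 55 mm high, 4 mm walls, grey fabric liner, inner floor 8 mm above the bench; two thin flat rim tabs out to x = +-110 mm. Origin: centre of the underside.
- mat: Round black rubber mat, 250 mm across, 4 mm thick, fixed to the bench; the organiser's home. Origin: centre of the underside.
- ball0_center (a point): Centre of a plain wooden ball, 30 mm across, 12 g.
- ball1_center (a point): Centre of a plain wooden ball, 30 mm across, 12 g.
- ball0: The same wooden ball as ball0_center (this origin lies on its skin and turns with it; use the centre).
- ball1: The same wooden ball as ball1_center (this origin lies on its skin and turns with it; use the centre).
- dowel0: A wooden dowel offcut, 16 mm across, 60 mm long along its x, lying in the organiser at the start; origin at the middle of its underside, on its skin (turns with it).
- dowel1: A wooden dowel offcut, 16 mm across, 60 mm long along its x, lying in the organiser at the start; origin at the middle of its underside, on its skin (turns with it).
- wheel: A wooden toy wheel, a disc 48 mm across and 16 mm thick, lying flat in the organiser at the start; origin at the centre of its underside.
- collar: A steel collar, a ring 46 mm across outside, 24 mm hole, 18 mm high, lying flat in the organiser at the start; origin at the centre of its underside.
- screwdriver: Bystander, leave alone: screwdriver 200 mm long lying between mat and tray; origin at its underside.
- hammer: Bystander, leave alone: hammer 270 mm long lying beyond the mat and tray; origin at its underside.
- glue: Bystander, leave alone: white glue bottle, 60 mm across, 130 mm tall, standing near the robot on its right; its origin is the centre of its underside.
- offcut: Bystander, leave alone: wood block 140 x 60 x 35 mm lying beyond the mat and tray; its origin is the centre of its underside.
- tin: Bystander, leave alone: tin, 80 mm across, 90 mm tall, standing near the robot on its left; its origin is the centre of its underside.
Things that resemble listed ones, but are neither listed nor needed, are in the scene too. What is shaped like the ball1 but red or white is not meant.

How it is judged:
On the way, in this order (a step that is already met when the one before it is completed fails the run):
1. the organiser is held off its mat (height (world z) of organiser above 0.03 m and contact force between the fingers and organiser above 1 N), for 0.1 s.
2. both balls lie in the tray (x of ball0_center in the frame of tray between -0.098 and 0.098 m and y of ball0_center in the frame of tray between -0.083 and 0.083 m and z of ball0_center in the frame of tray between 0 and 0.055 m and x of ball1_center in the frame of tray between -0.098 and 0.098 m and y of ball1_center in the frame of tray between -0.083 and 0.083 m and z of ball1_center in the frame of tray between 0 and 0.055 m), for 0.2 s.
3. the organiser stands upright on its mat again (horizontal distance between organiser and mat below 0.03 m and angle between organiser's own z axis and vertical below 0.06 rad and z of organiser in the frame of mat below 0.008 m and linear speed of organiser below 0.02 m/s), for 0.2 s.
At the end, for the whole second after the job is handed in: Both balls lie at rest inside the tray (below its rim); the wheel, dowels and collar are each still in their own compartment of the organiser; the organiser stands at rest on the mat, upright within 0.06 rad, its centre within 30 mm of the mat's centre (all of step 2 and all of step 3 and x of wheel in the frame of organiser between -0.09 and 0 m and y of wheel in the frame of organiser between 0 and 0.09 m and z of wheel in the frame of organiser between 0 and 0.05 m and x of dowel0 in the frame of organiser between -0.09 and 0 m and y of dowel0 in the frame of organiser between -0.09 and 0 m and z of dowel0 in the frame of organiser between 0 and 0.05 m and x of dowel1 in the frame of organiser between -0.09 and 0 m and y of dowel1 in the frame of organiser between -0.09 and 0 m and z of dowel1 in the frame of organiser between 0 and 0.05 m and x of collar in the frame of organiser between 0 and 0.09 m and y of collar in the frame of organiser between -0.09 and 0 m and z of collar in the frame of organiser between 0 and 0.05 m and linear speed of each of ball0, ball1 below 0.05 m/s); the robot touches nothing.
It fails at once if a ball falls on the bench (height (world z) of any of ball0_center, ball1_center below 0.018 m).
It fails at once if the wheel, a dowel or the collar leaves the organiser (z of any of wheel, dowel0, dowel1, collar in the frame of organiser above 0.08 m or z of any of wheel, dowel0, dowel1, collar in the frame of organiser below -0.01 m or distance between any of wheel, dowel0, dowel1, collar and organiser above 0.14 m).
It fails at once if the gripper touches one of the small pieces (contact force between the fingers and ball0 above 0.5 N or contact force between the fingers and ball1 above 0.5 N or contact force between the fingers and wheel above 0.5 N or contact force between the fingers and dowel0 above 0.5 N or contact force between the fingers and dowel1 above 0.5 N or contact force between the fingers and collar above 0.5 N).
It fails at once if a bystander is moved more than 30 mm (distance of any of screwdriver, hammer, glue, offcut, tin from where it was at the start of the episode above 0.03 m).
It also fails if it takes over 64 s, if anything falls off the work surface, if the arm or the gripper's body presses on something with over 40 N, if the wrist force passes 120 N, or if a joint passes its speed limit or range.

## Working session

There is one attempt and no reset: what is moved stays moved. The work goes in short steps, Python scripts to look and compute and a tool call to move; the robot and the scene stay as the last step left them, time stands still between calls to the robot, and variables do not carry over. Pictures are saved under pics/ and viewed, and the job is handed in when it is done.

Besides the shell and the picture viewer there is one more tool, called after "Request:" as a command line: name --argument value ..., lists and objects as JSON in quotes. drive_tool: Moves the arm, as the interface text tells. Shift numbers are shares of 0.6 m and turn numbers shares of 180 degrees, none past 1 either way. Its arguments: {"type":"object","properties":{"deltas":{"type":"array","items":{"type":"object","properties":{"fingers":{"type":"number"},"dx":{"type":"number"},"dy":{"type":"number"},"dz":{"type":"number"},"rx":{"type":"number"},"ry":{"type":"number"},"rz":{"type":"number"}}}},"force":{"type":"number"}},"required":["deltas"]}

```bash
mkdir -p pics
cat > h.py <<'E'
import numpy as np, cv2
from scipy.spatial.transform import Rotation as R
from bench import manip
def get(name):
    d=manip.get_image(name); return d['img'],d['range_z'],np.array(d['K']),np.array(d['T'])
def pt(u,v,z,K,T):
    c=np.array([(u-K[0,2])/K[0,0]*z,-(v-K[1,2])/K[1,1]*z,-z]); return T[:3,:3]@c+T[:3,3]
def ray(u,v,K,T,h):
    c=np.array([(u-K[0,2])/K[0,0],-(v-K[1,2])/K[1,1],-1]); d=T[:3,:3]@c; o=T[:3,3]; return o+d*(h-o[2])/d[2]
def proj(P,K,T):
    c=T[:3,:3].T@(np.asarray(P)-T[:3,3]); return K[0,0]*c[0]/-c[2]+K[0,2], K[1,1]*-c[1]/-c[2]+K[1,2]
E
python3 - <<'E'
from h import *
for n in('scene','top'):
    i,r,K,T=get(n); cv2.imwrite(f'pics/{n}0.png',i); np.savez(f'{n}0.npz',i=i,r=r,K=K,T=T); print(n,K.tolist(),T.round(4).tolist(),(r>0).mean())
s=manip.get_state(); print({k:np.round(v,3).tolist() for k,v in s.items()}); print(R.from_rotvec(s['ee_rot']).as_matrix().round(3))
E
```

```text
scene [[494.29889706872024, 0.0, 282.9482829000818], [0.0, 494.29889706872024, 210.86107620301863], [0.0, 0.0, 1.0]] [[-0.8513, -0.415, 0.321, 0.8773], [0.5245, -0.6858, 0.5045, 0.5738], [0.0108, 0.5979, 0.8015, 1.0199], [0.0, 0.0, 0.0, 1.0]] 0.9959523809523809
top [[466.1296677251615, 0.0, 285.5239395468252], [0.0, 466.1296677251615, 210.84802493478173], [0.0, 0.0, 1.0]] [[0.0072, 0.9976, -0.0692, 0.4133], [-1.0, 0.0069, -0.0055, 0.0053], [-0.005, 0.0693, 0.9976, 1.2998], [0.0, 0.0, 0.0, 1.0]] 0.9958333333333333
{'time_s': 0.1, 'qpos': [-1.252, 0.616, -0.013, 1.425, 0.008, 1.103, -0.04], 'joint_vel': [-0.0, -0.002, -0.001, -0.004, -0.001, 0.002, -0.001], 'joint_efforts': [0.001, -47.038, 0.26, -17.157, 0.01, 0.006, -0.0], 'eef_pos': [0.219, 0.611, 0.23], 'ee_rot': [-1.556, 0.271, -0.27], 'ft_force': [0.149, 0.703, 0.218], 'ft_torque': [0.045, 0.013, 0.07], 'gripper_width': 0.085}
[[ 0.941 -0.001  0.338]
 [-0.338 -0.002  0.941]
 [-0.    -1.    -0.002]]
```

View pics/scene0.png

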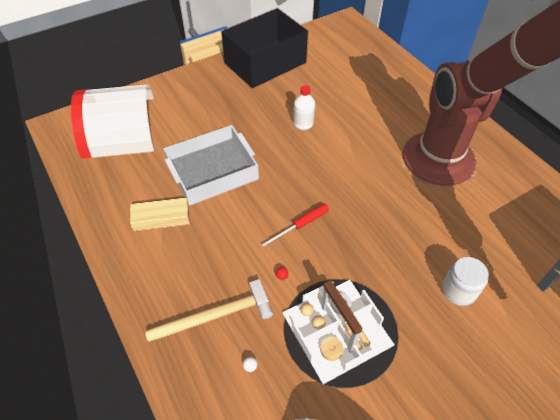

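View pics/top0.png

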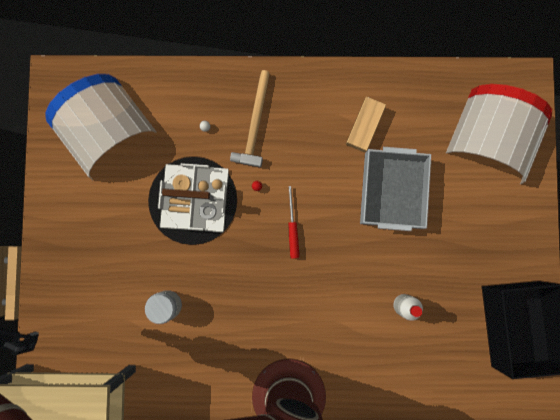

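The top view shows the organiser at (194,197) on the black mat, with the wheel at (181,183), the balls at (203,185) and (216,184), the dowels at (179,207) and the collar at (208,211). The tray is at (397,190). Possible mix-ups:
- Balls: red ball (257,186) and white ball (205,126). I choose the two wooden ones inside the organiser.
- Tray: black bin (525,330).

Next I take a close crop and measure.

Run:
```python
from h import *
d=np.load('top0.npz'); s=np.load('scene0.npz')
a=cv2.resize(d['i'][145:250,140:250],None,fx=5,fy=5,interpolation=cv2.INTER_CUBIC)
b=cv2.resize(s['i'][270:390,275:405],None,fx=4,fy=4,interpolation=cv2.INTER_CUBIC)
cv2.imwrite('pics/c_top.png',a); cv2.imwrite('pics/c_scene.png',b)
def cloud(d):
    i,r,K,T=d['i'],d['r'],d['K'],d['T']; v,u=np.indices(r.shape)
    c=np.stack([(u-K[0,2])/K[0,0]*r,-(v-K[1,2])/K[1,1]*r,-r],-1); return c@T[:3,:3].T+T[:3,3]
for n,D in(('top',d),('scene',s)):
    P=cloud(D); np.save(n+'_P.npy',P)
    # bar: height 0.095..0.14 near mat
    m=(P[...,2]>.105)&(P[...,2]<.14)&(P[...,0]>.3)&(P[...,0]<.65)&(P[...,1]>.1)&(P[...,1]<.4)&(D['r']>0)
    q=P[m]; print(n,'bar',len(q),np.median(q,0).round(4))
    (c,sz,an)=cv2.minAreaRect((q[:,:2]*1000).astype(np.float32)); print(c,sz,an, np.percentile(q[:,2],[5,50,95]).round(4))
    # mat: dark pixels
    g=D['i'].max(-1)<45
    m=g&(P[...,2]<.02)&(abs(P[...,0]-.46)<.17)&(abs(P[...,1]-.22)<.17)
    q=P[m]; hull=cv2.convexHull((q[:,:2]*1000).astype(np.float32)); print('mat',cv2.minEnclosingCircle(hull),cv2.fitEllipse(hull),np.median(q[:,2]))
    # tray rim
    m=(P[...,2]>.045)&(P[...,2]<.065)&(P[...,0]>.3)&(P[...,0]<.7)&(P[...,1]<-.1)&(P[...,1]>-.45)
    q=P[m]; print('trayrim',len(q),cv2.minAreaRect((q[:,:2]*1000).astype(np.float32)),np.median(q[:,2]))
    m=(P[...,2]>.0)&(P[...,2]<.02)&(abs(P[...,0]-.48)<.03)&(abs(P[...,1]+.28)<.03); print('trayfloor',np.median(P[m][:,2]))
    m=(P[...,2]<.02)&(abs(P[...,0]-.4)<.03)&(abs(P[...,1]+.1)<.03); print('bench',np.median(P[m][:,2]))
    m=(P[...,2]>.036)&(P[...,2]<.055)&(abs(P[...,0]-.46)<.15)&(abs(P[...,1]-.22)<.15)&(D['i'].min(-1)>110)
    q=P[m]; print('orgrim',len(q),cv2.minAreaRect((q[:,:2]*1000).astype(np.float32)),np.median(q[:,2]))
```

```text
top bar 359 [0.5388 0.2664 0.1207]
(539.54638671875, 267.8626708984375) (120.01603698730469, 18.38720703125) 86.2374038696289 [0.1132 0.1207 0.1239]
mat ((531.498779296875, 273.18414306640625), 123.29209899902344) ((530.01708984375, 273.0703430175781), (238.90589904785156, 245.47718811035156), 172.5697479248047) 0.0029350012690763094
trayrim 808 ((570.2844848632812, -321.13616943359375), (240.4869842529297, 237.5781707763672), 85.80763244628906) 0.05330829335869214
trayfloor 0.006876744620938791
bench -0.001073829750838029
orgrim 246 ((530.6002807617188, 269.4870300292969), (176.82325744628906, 157.95773315429688), 85.17140197753906) 0.04249972047728656
scene bar 645 [0.5421 0.2716 0.1223]
(539.2997436523438, 267.19110107421875) (120.50621795654297, 19.687314987182617) 85.73148345947266 [0.1102 0.1223 0.1252]
mat ((511.2490234375, 198.51318359375), 73.6368408203125) ((509.0736389160156, 195.12315368652344), (79.11070251464844, 148.62420654296875), 72.84469604492188) 0.004987486337512004
trayrim 1002 ((571.4828491210938, -320.5384521484375), (242.84188842773438, 241.03318786621094), 85.95100402832031) 0.05447993338882501
trayfloor 0.009602143252674944
bench 0.001220414092141242
orgrim 788 ((529.8945922851562, 267.59515380859375), (177.5159454345703, 159.09982299804688), 86.49862670898438) 0.04339178557633294
```

View pics/c_top.png

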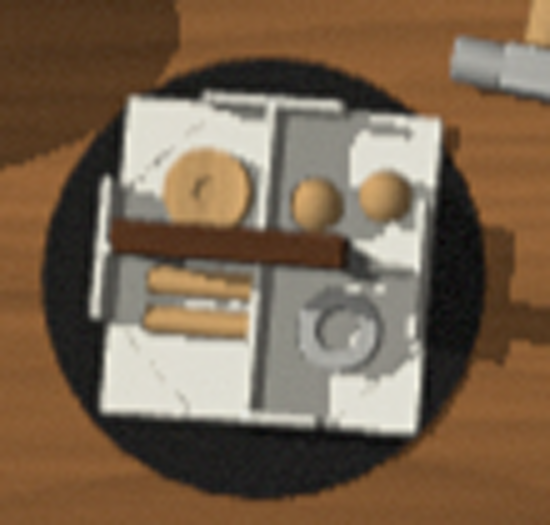

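View pics/c_scene.png

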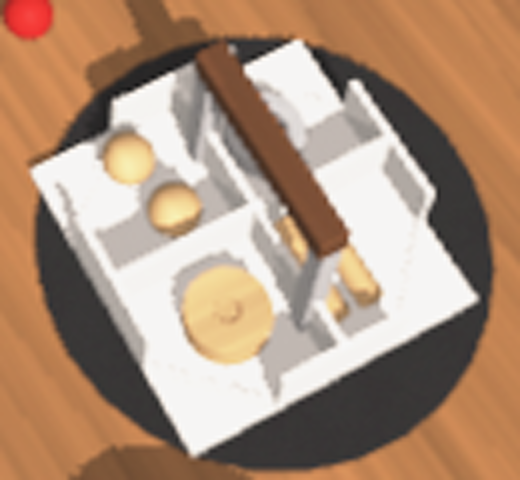

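Top crop: bar from (110,237) to (345,252). The two plain wooden balls sit at (316,203) and (385,195), right of and above the bar, in the compartment between the wheel side and the collar side. So organiser +x points image-right (world −y) and +y points image-up (world +x). Both views agree on the bar to within 1 mm. Next I refine the mat and tray.

Run:
```python
from h import *
from scipy.optimize import least_squares
for n in('top','scene'):
    D=np.load(n+'0.npz'); P=np.load(n+'_P.npy'); i,K,T=D['i'],D['K'],D['T']
    # mat: circle fit from boundary rays on z=.004
    v,u=np.indices(D['r'].shape); 
    hsv=cv2.cvtColor(i,cv2.COLOR_BGR2HSV)
    near=(np.hypot(P[...,0]-.535,P[...,1]-.27)<.17)
    m=((hsv[...,1]<70)&(i.max(-1)<70)&near).astype(np.uint8)
    m|=((hsv[...,1]<60)&near&(P[...,2]<.1)).astype(np.uint8)
    m=cv2.morphologyEx(m,cv2.MORPH_OPEN,np.ones((3,3)))
    cs,_=cv2.findContours(m,cv2.RETR_EXTERNAL,cv2.CHAIN_APPROX_NONE); c=max(cs,key=cv2.contourArea)[:,0]
    q=np.array([ray(a,b,K,T,.004)[:2] for a,b in c])
    f=least_squares(lambda p:np.hypot(q[:,0]-p[0],q[:,1]-p[1])-p[2],[.535,.27,.125],loss='soft_l1',f_scale=.001); print(n,'mat',f.x.round(4),len(q),np.median(abs(f.fun)))
    # tray
    m=(P[...,2]>.05)&(P[...,2]<.06)&(abs(P[...,0]-.56)<.13)&(P[...,1]<-.17)&(P[...,1]>-.42)
    lab=cv2.connectedComponentsWithStats(m.astype(np.uint8),connectivity=8)
    for k in range(1,lab[0]):
        if lab[2][k,4]>60:
            q=P[lab[1]==k]; print('tray',lab[2][k],cv2.minAreaRect((q[:,:2]*1000).astype(np.float32)),q[:,2].mean())
    # heights
    m=(P[...,1]<-.3)&(P[...,2]>.1); q=P[m&(P[...,0]>.45)]; print('bucket',q.min(0),q.max(0))
    for nm,(x0,x1,y0,y1) in dict(glue=(.15,.4,-.45,-.2),tin=(.15,.4,.2,.45)).items():
        m=(P[...,0]>x0)&(P[...,0]<x1)&(P[...,1]>y0)&(P[...,1]<y1)&(P[...,2]>.06)&(P[...,2]<.2); print(nm,np.median(P[m],0),P[m].max(0)) if m.any() else 0
```

```text
top mat [0.5322 0.2737 0.1203] 280 0.0009333142623786442
tray [367 147  64  53 327] ((607.2055053710938, -289.5527038574219), (171.03428649902344, 134.61849975585938), 85.5457534790039) 0.0538492844118866
tray [363 184  55  46 258] ((485.3470764160156, -244.3876190185547), (176.12115478515625, 84.7396011352539), 50.287715911865234) 0.05383175992325644
bucket [ 0.60931108 -0.66612214  0.10000368] [ 0.83037357 -0.49188204  0.11731604]
glue [ 0.25314893 -0.30532785  0.09263744] [ 0.27812226 -0.28336854  0.13415927]
tin [0.24525993 0.33233435 0.0882508 ] [0.28315911 0.37269523 0.09631521]
scene mat [0.5346 0.2743 0.1202] 474 0.0031259974774764387
tray [163 125  95  68 775] ((563.634521484375, -287.4794006347656), (177.70004272460938, 220.70700073242188), 85.95100402832031) 0.055111813316258494
bucket [ 0.60974059 -0.66675002  0.10000894] [ 0.83118635 -0.4870668   0.11833661]
glue [ 0.25739209 -0.30357628  0.09141424] [ 0.27828538 -0.28006987  0.13640171]
tin [0.25410586 0.34017885 0.08996416] [0.285645   0.37606883 0.09702976]
```

```bash
cat > plan.py <<'E'
from h import *
import json,sys
from scipy.spatial.transform import Slerp
def down(yaw): # tool z yaw (deg), y down
    a=np.radians(yaw); z=np.array([np.cos(a),np.sin(a),0]); y=np.array([0,0,-1.]); return R.from_matrix(np.column_stack([np.cross(y,z),y,z]))
def tilt(yaw,dyaw,th):
    b=np.radians(dyaw); ax=np.cross([0,0,1],[np.cos(b),np.sin(b),0]); return R.from_rotvec(ax*np.radians(th))*down(yaw)
GP=np.array([0,-.019,0])
def tcp_for_grasp(p,Rt): return np.asarray(p)-Rt.apply(GP)
def state():
    s=manip.get_state(); return np.array(s['eef_pos']),R.from_rotvec(s['ee_rot']),s
def info():
    p,r,s=state(); M=r.as_matrix()
    print('t',round(s['time_s'],2),'tcp',p.round(4),'grasp',(p+r.apply(GP)).round(4),'y',M[:,1].round(3),'zyaw',np.degrees(np.arctan2(M[1,2],M[0,2])).round(1),'q',np.round(s['qpos'],2),'w',round(s['gripper_width'],4),'F',np.round(s['ft_force'],1))
def plan(p1,r1,vmax=.05,wmax=8.,n=0,p0=None,r0=None):
    if p0 is None: p0,r0,_=state()
    n=max(n,int(np.ceil(np.linalg.norm(p1-p0)/vmax)),int(np.ceil(np.degrees((r0.inv()*r1).magnitude())/wmax)),1)
    sl=Slerp([0,1],R.concatenate([r0,r1])); p,r=p0,r0
    rows=[]
    for k in range(1,n+1):
        pt_=p0+(p1-p0)*k/n; rt=sl(k/n)
        d=np.round(r.inv().apply(pt_-p)/.6,3); w=np.round((r.inv()*rt).as_rotvec()/np.pi,3)
        rows.append(dict(zip(('dx','dy','dz','rx','ry','rz'),[float(x) for x in [*d,*w]])))
        p=p+r.apply(d*.6); r=r*R.from_rotvec(w*np.pi)
    print(n); print(json.dumps(rows)); return p,r
E
python3 - <<'E'
from plan import *
info()
p,r=plan(np.array([.55,.10,.30]),down(-20.),vmax=.055,wmax=9)
E
```

```text
t 0.1 tcp [0.2195 0.6111 0.2302] grasp [0.2195 0.6111 0.2492] y [-0.001 -0.002 -1.   ] zyaw 70.2 q [-1.25  0.62 -0.01  1.42  0.01  1.1  -0.04] w 0.0849 F [0.1 0.7 0.2]
12
[{"dx": 0.067, "dy": -0.01, "dz": -0.051, "rx": 0.0, "ry": 0.042, "rz": 0.0}, {"dx": 0.074, "dy": -0.009, "dz": -0.042, "rx": 0.0, "ry": 0.042, "rz": 0.0}, {"dx": 0.078, "dy": -0.01, "dz": -0.032, "rx": 0.0, "ry": 0.041, "rz": 0.0}, {"dx": 0.082, "dy": -0.009, "dz": -0.022, "rx": 0.0, "ry": 0.042, "rz": 0.0}, {"dx": 0.084, "dy": -0.01, "dz": -0.011, "rx": 0.0, "ry": 0.042, "rz": 0.0}, {"dx": 0.084, "dy": -0.009, "dz": 0.0, "rx": 0.0, "ry": 0.042, "rz": 0.0}, {"dx": 0.084, "dy": -0.01, "dz": 0.012, "rx": 0.0, "ry": 0.041, "rz": 0.0}, {"dx": 0.081, "dy": -0.01, "dz": 0.022, "rx": 0.0, "ry": 0.042, "rz": 0.001}, {"dx": 0.078, "dy": -0.009, "dz": 0.033, "rx": 0.0, "ry": 0.042, "rz": -0.0}, {"dx": 0.073, "dy": -0.01, "dz": 0.043, "rx": 0.0, "ry": 0.042, "rz": -0.0}, {"dx": 0.067, "dy": -0.01, "dz": 0.051, "rx": 0.0, "ry": 0.042, "rz": -0.0}, {"dx": 0.059, "dy": -0.01, "dz": 0.061, "rx": 0.001, "ry": 0.041, "rz": -0.0}]
```

First a dry rehearsal of the pour pose with the empty gripper, to learn the reach.

Request:
drive_tool --deltas '[{"dx": 0.067,"dy": -0.01,"dz": -0.051,"ry": 0.042,"fingers": -1},{"dx": 0.074,"dy": -0.01,"dz": -0.042,"ry": 0.042},{"dx": 0.078,"dy": -0.01,"dz": -0.032,"ry": 0.042},{"dx": 0.082,"dy": -0.01,"dz": -0.022,"ry": 0.042},{"dx": 0.084,"dy": -0.01,"dz": -0.011,"ry": 0.042},{"dx": 0.084,"dy": -0.01,"ry": 0.042},{"dx": 0.084,"dy": -0.01,"dz": 0.012,"ry": 0.042},{"dx": 0.081,"dy": -0.01,"dz": 0.022,"ry": 0.042},{"dx": 0.078,"dy": -0.01,"dz": 0.033,"ry": 0.042},{"dx": 0.073,"dy": -0.01,"dz": 0.043,"ry": 0.042},{"dx": 0.067,"dy": -0.01,"dz": 0.051,"ry": 0.042},{"dx": 0.059,"dy": -0.01,"dz": 0.061,"ry": 0.042}]'

```text
schema error: expected keys fingers, dx, dy, dz, rx, ry, rz
```

Run:
```python
from plan import *
info()
TR=np.array([.5636,-.2875])
p,r=plan(np.array([.62,-.28,.30]),down(-135.),vmax=.055,wmax=9.5)
```

```text
t 0.1 tcp [0.2195 0.6111 0.2302] grasp [0.2195 0.6111 0.2492] y [-0.001 -0.002 -1.   ] zyaw 70.2 q [-1.25  0.62 -0.01  1.42  0.01  1.1  -0.04] w 0.0849 F [0.1 0.7 0.2]
18
[{"dx": 0.063, "dy": -0.006, "dz": -0.065, "rx": 0.0, "ry": -0.048, "rz": -0.0}, {"dx": 0.052, "dy": -0.007, "dz": -0.074, "rx": 0.0, "ry": -0.048, "rz": -0.0}, {"dx": 0.041, "dy": -0.006, "dz": -0.081, "rx": 0.0, "ry": -0.047, "rz": -0.0}, {"dx": 0.028, "dy": -0.006, "dz": -0.086, "rx": -0.0, "ry": -0.048, "rz": -0.0}, {"dx": 0.015, "dy": -0.007, "dz": -0.089, "rx": -0.0, "ry": -0.048, "rz": -0.0}, {"dx": 0.002, "dy": -0.006, "dz": -0.09, "rx": -0.0, "ry": -0.048, "rz": -0.0}, {"dx": -0.013, "dy": -0.006, "dz": -0.09, "rx": -0.0, "ry": -0.047, "rz": -0.0}, {"dx": -0.025, "dy": -0.006, "dz": -0.087, "rx": -0.0, "ry": -0.048, "rz": -0.0}, {"dx": -0.038, "dy": -0.007, "dz": -0.082, "rx": -0.0, "ry": -0.048, "rz": -0.0}, {"dx": -0.05, "dy": -0.006, "dz": -0.076, "rx": -0.0, "ry": -0.048, "rz": -0.0}, {"dx": -0.06, "dy": -0.006, "dz": -0.067, "rx": -0.0, "ry": -0.047, "rz": -0.0}, {"dx": -0.07, "dy": -0.007, "dz": -0.057, "rx": -0.0, "ry": -0.048, "rz": -0.0}, {"dx": -0.078, "dy": -0.006, "dz": -0.047, "rx": -0.0, "ry": -0.048, "rz": -0.0}, {"dx": -0.083, "dy": -0.006, "dz": -0.034, "rx": -0.0, "ry": -0.048, "rz": -0.0}, {"dx": -0.088, "dy": -0.007, "dz": -0.021, "rx": -0.001, "ry": -0.047, "rz": -0.0}, {"dx": -0.091, "dy": -0.006, "dz": -0.008, "rx": 0.0, "ry": -0.048, "rz": -0.001}, {"dx": -0.09, "dy": -0.006, "dz": 0.006, "rx": 0.0, "ry": -0.048, "rz": 0.0}, {"dx": -0.088, "dy": -0.007, "dz": 0.019, "rx": 0.001, "ry": -0.048, "rz": 0.0}]
```

Every row needs all the keys.

Request:
drive_tool --deltas '[{"dx": 0.067,"dy": -0.01,"dz": -0.051,"rx": 0,"ry": 0.042,"rz": 0,"fingers": -1},{"dx": 0.074,"dy": -0.01,"dz": -0.042,"rx": 0,"ry": 0.042,"rz": 0,"fingers": -1},{"dx": 0.078,"dy": -0.01,"dz": -0.032,"rx": 0,"ry": 0.042,"rz": 0,"fingers": -1},{"dx": 0.082,"dy": -0.01,"dz": -0.022,"rx": 0,"ry": 0.042,"rz": 0,"fingers": -1},{"dx": 0.084,"dy": -0.01,"dz": -0.011,"rx": 0,"ry": 0.042,"rz": 0,"fingers": -1},{"dx": 0.084,"dy": -0.01,"dz": 0,"rx": 0,"ry": 0.042,"rz": 0,"fingers": -1},{"dx": 0.084,"dy": -0.01,"dz": 0.012,"rx": 0,"ry": 0.042,"rz": 0,"fingers": -1},{"dx": 0.081,"dy": -0.01,"dz": 0.022,"rx": 0,"ry": 0.042,"rz": 0,"fingers": -1},{"dx": 0.078,"dy": -0.01,"dz": 0.033,"rx": 0,"ry": 0.042,"rz": 0,"fingers": -1},{"dx": 0.073,"dy": -0.01,"dz": 0.043,"rx": 0,"ry": 0.042,"rz": 0,"fingers": -1},{"dx": 0.067,"dy": -0.01,"dz": 0.051,"rx": 0,"ry": 0.042,"rz": 0,"fingers": -1},{"dx": 0.059,"dy": -0.01,"dz": 0.061,"rx": 0,"ry": 0.042,"rz": 0,"fingers": -1}]'

```text
time_s: 1.6
eef_pos: [0.5417, 0.08, 0.2988]
ee_rot: [-1.007, 1.5, -1.498]
ft_force: [0.3, 0.8, -0.6]
gripper_width: 0.0854
```

```bash
sed -i "s/rows.append(dict(zip(('dx','dy','dz','rx','ry','rz'),\[float(x) for x in \[\*d,\*w\]\])))/rows.append(dict(zip(('dx','dy','dz','rx','ry','rz','fingers'),[float(x)+0.0 for x in [*d,*w,F]])))/; s/^GP=/F=-1\nGP=/" plan.py
python3 - <<'E'
from plan import *
info()
p,r=plan(np.array([.62,-.28,.30]),down(-135.),vmax=.055,wmax=9.9)
E
```

```text
t 1.6 tcp [0.5417 0.08   0.2988] grasp [0.542  0.0802 0.3178] y [-0.011 -0.006 -1.   ] zyaw -22.8 q [-0.52  0.43  0.51  1.62 -0.22  1.16 -0.36] w 0.0854 F [ 0.3  0.8 -0.6]
12
[{"dx": 0.042, "dy": 0.0, "dz": 0.029, "rx": 0.0, "ry": 0.052, "rz": 0.0, "fingers": -1.0}, {"dx": 0.036, "dy": 0.0, "dz": 0.036, "rx": 0.0, "ry": 0.052, "rz": 0.001, "fingers": -1.0}, {"dx": 0.031, "dy": 0.0, "dz": 0.042, "rx": 0.0, "ry": 0.052, "rz": 0.0, "fingers": -1.0}, {"dx": 0.023, "dy": 0.0, "dz": 0.045, "rx": 0.0, "ry": 0.052, "rz": 0.0, "fingers": -1.0}, {"dx": 0.015, "dy": 0.0, "dz": 0.049, "rx": -0.001, "ry": 0.052, "rz": 0.001, "fingers": -1.0}, {"dx": 0.007, "dy": -0.001, "dz": 0.051, "rx": 0.0, "ry": 0.052, "rz": 0.0, "fingers": -1.0}, {"dx": -0.001, "dy": 0.0, "dz": 0.051, "rx": 0.0, "ry": 0.052, "rz": 0.0, "fingers": -1.0}, {"dx": -0.009, "dy": 0.0, "dz": 0.05, "rx": 0.0, "ry": 0.052, "rz": 0.001, "fingers": -1.0}, {"dx": -0.017, "dy": 0.0, "dz": 0.048, "rx": 0.0, "ry": 0.052, "rz": 0.0, "fingers": -1.0}, {"dx": -0.026, "dy": -0.001, "dz": 0.045, "rx": 0.0, "ry": 0.051, "rz": 0.001, "fingers": -1.0}, {"dx": -0.031, "dy": 0.0, "dz": 0.04, "rx": 0.0, "ry": 0.052, "rz": 0.0, "fingers": -1.0}, {"dx": -0.038, "dy": 0.0, "dz": 0.034, "rx": 0.0, "ry": 0.052, "rz": 0.0, "fingers": -1.0}]
```

Request:
drive_tool --deltas '[{"dx": 0.042,"dy": 0.0,"dz": 0.029,"rx": 0.0,"ry": 0.052,"rz": 0.0,"fingers": -1.0},{"dx": 0.036,"dy": 0.0,"dz": 0.036,"rx": 0.0,"ry": 0.052,"rz": 0.001,"fingers": -1.0},{"dx": 0.031,"dy": 0.0,"dz": 0.042,"rx": 0.0,"ry": 0.052,"rz": 0.0,"fingers": -1.0},{"dx": 0.023,"dy": 0.0,"dz": 0.045,"rx": 0.0,"ry": 0.052,"rz": 0.0,"fingers": -1.0},{"dx": 0.015,"dy": 0.0,"dz": 0.049,"rx": 0,"ry": 0.052,"rz": 0.001,"fingers": -1.0},{"dx": 0.007,"dy": 0,"dz": 0.051,"rx": 0.0,"ry": 0.052,"rz": 0.0,"fingers": -1.0},{"dx": -0.001,"dy": 0.0,"dz": 0.051,"rx": 0.0,"ry": 0.052,"rz": 0.0,"fingers": -1.0},{"dx": -0.009,"dy": 0.0,"dz": 0.05,"rx": 0.0,"ry": 0.052,"rz": 0.001,"fingers": -1.0},{"dx": -0.017,"dy": 0.0,"dz": 0.048,"rx": 0.0,"ry": 0.052,"rz": 0.0,"fingers": -1.0},{"dx": -0.026,"dy": 0,"dz": 0.045,"rx": 0.0,"ry": 0.051,"rz": 0.001,"fingers": -1.0},{"dx": -0.031,"dy": 0.0,"dz": 0.04,"rx": 0.0,"ry": 0.052,"rz": 0.0,"fingers": -1.0},{"dx": -0.038,"dy": 0.0,"dz": 0.034,"rx": 0.0,"ry": 0.052,"rz": 0.0,"fingers": -1.0}]'

```text
time_s: 3.1
eef_pos: [0.609, -0.2921, 0.2926]
ee_rot: [-0.767, -1.712, 1.717]
ft_force: [-0.5, -0.4, 0.8]
gripper_width: 0.0857
```

Run:
```python
from plan import *
info()
TR=np.array([.5636,-.2875])
def pour(th,off=.045,z=.068,dy=180.):
    t=np.radians(th); d=np.array([np.cos(np.radians(dy)),np.sin(np.radians(dy)),0])
    Rt=tilt(dy+45,dy,th); sp=np.r_[TR,z]-d*off
    bar=sp-d*(.1245*np.cos(t)-.105*np.sin(t))+np.array([0,0,.1245*np.sin(t)+.105*np.cos(t)])
    return tcp_for_grasp(bar,Rt),Rt
for th in(0,20,42): print(pour(th)[0])
p,r=plan(*pour(42),wmax=5)
```

```text
t 3.1 tcp [ 0.609  -0.2921  0.2926] grasp [ 0.6092 -0.2921  0.3116] y [-0.01   0.001 -1.   ] zyaw -138.7 q [-0.03  0.78  0.98  1.25 -0.62  1.43 -1.53] w 0.0857 F [-0.5 -0.4  0.8]
[ 0.7331 -0.2875  0.154 ]
[ 0.696178   -0.2875      0.19139507]
[ 0.6435763  -0.2875      0.21521722]
9
[{"dx": -0.004, "dy": 0.014, "dz": -0.005, "rx": -0.019, "ry": -0.002, "rz": 0.018, "fingers": -1.0}, {"dx": -0.003, "dy": 0.015, "dz": -0.005, "rx": -0.019, "ry": -0.002, "rz": 0.018, "fingers": -1.0}, {"dx": -0.002, "dy": 0.015, "dz": -0.004, "rx": -0.019, "ry": -0.003, "rz": 0.018, "fingers": -1.0}, {"dx": -0.001, "dy": 0.016, "dz": -0.002, "rx": -0.02, "ry": -0.002, "rz": 0.018, "fingers": -1.0}, {"dx": 0.0, "dy": 0.015, "dz": -0.002, "rx": -0.019, "ry": -0.002, "rz": 0.018, "fingers": -1.0}, {"dx": 0.0, "dy": 0.016, "dz": -0.001, "rx": -0.019, "ry": -0.002, "rz": 0.018, "fingers": -1.0}, {"dx": 0.002, "dy": 0.016, "dz": 0.0, "rx": -0.019, "ry": -0.002, "rz": 0.018, "fingers": -1.0}, {"dx": 0.002, "dy": 0.015, "dz": 0.001, "rx": -0.019, "ry": -0.003, "rz": 0.018, "fingers": -1.0}, {"dx": 0.003, "dy": 0.015, "dz": 0.002, "rx": -0.019, "ry": -0.002, "rz": 0.018, "fingers": -1.0}]
```

Request:
drive_tool --deltas '[{"dx": -0.004,"dy": 0.014,"dz": -0.005,"rx": -0.019,"ry": -0.002,"rz": 0.018,"fingers": -1.0},{"dx": -0.003,"dy": 0.015,"dz": -0.005,"rx": -0.019,"ry": -0.002,"rz": 0.018,"fingers": -1.0},{"dx": -0.002,"dy": 0.015,"dz": -0.004,"rx": -0.019,"ry": -0.003,"rz": 0.018,"fingers": -1.0},{"dx": -0.001,"dy": 0.016,"dz": -0.002,"rx": -0.02,"ry": -0.002,"rz": 0.018,"fingers": -1.0},{"dx": 0.0,"dy": 0.015,"dz": -0.002,"rx": -0.019,"ry": -0.002,"rz": 0.018,"fingers": -1.0},{"dx": 0.0,"dy": 0.016,"dz": -0.001,"rx": -0.019,"ry": -0.002,"rz": 0.018,"fingers": -1.0},{"dx": 0.002,"dy": 0.016,"dz": 0.0,"rx": -0.019,"ry": -0.002,"rz": 0.018,"fingers": -1.0},{"dx": 0.002,"dy": 0.015,"dz": 0.001,"rx": -0.019,"ry": -0.003,"rz": 0.018,"fingers": -1.0},{"dx": 0.003,"dy": 0.015,"dz": 0.002,"rx": -0.019,"ry": -0.002,"rz": 0.018,"fingers": -1.0}]'

```text
time_s: 4.22
eef_pos: [0.639, -0.2893, 0.1952]
ee_rot: [-1.438, -2.16, 1.61]
ft_force: [-0.4, -1.0, -0.7]
gripper_width: 0.0853
```

Run:
```python
from plan import *
info()
p,r,s=state(); w=tilt(225,180,42); print(np.degrees((r.inv()*w).magnitude()))
print('back: level+');p1,r1=plan(np.array([.60,-.1,.30]),down(-70.),vmax=.055,wmax=9.9)
```

```text
t 4.22 tcp [ 0.639  -0.2893  0.1952] grasp [ 0.6272 -0.2894  0.2101] y [ 0.619  0.003 -0.785] zyaw -128.4 q [ 0.43  0.57  0.16  1.88 -1.36  0.42 -0.61] w 0.0853 F [-0.4 -1.  -0.7]
3.781241551092793
back: level+
8
[{"dx": 0.023, "dy": -0.022, "dz": -0.033, "rx": 0.006, "ry": -0.044, "rz": -0.027, "fingers": -1.0}, {"dx": 0.02, "dy": -0.021, "dz": -0.035, "rx": 0.006, "ry": -0.043, "rz": -0.028, "fingers": -1.0}, {"dx": 0.017, "dy": -0.02, "dz": -0.038, "rx": 0.007, "ry": -0.044, "rz": -0.027, "fingers": -1.0}, {"dx": 0.014, "dy": -0.019, "dz": -0.039, "rx": 0.006, "ry": -0.043, "rz": -0.027, "fingers": -1.0}, {"dx": 0.009, "dy": -0.02, "dz": -0.041, "rx": 0.006, "ry": -0.044, "rz": -0.028, "fingers": -1.0}, {"dx": 0.006, "dy": -0.019, "dz": -0.041, "rx": 0.006, "ry": -0.043, "rz": -0.027, "fingers": -1.0}, {"dx": 0.002, "dy": -0.02, "dz": -0.041, "rx": 0.007, "ry": -0.044, "rz": -0.027, "fingers": -1.0}, {"dx": -0.002, "dy": -0.02, "dz": -0.041, "rx": 0.006, "ry": -0.043, "rz": -0.027, "fingers": -1.0}]
```

The tilt is reachable, but q5 sits at its bound. I check whether a few more degrees are available.

Run:
```python
from plan import *
p,r=plan(np.array([.6436,-.2875,.2152]),tilt(225,180,46),wmax=5,n=3)
```

```text
3
[{"dx": -0.006, "dy": -0.007, "dz": -0.007, "rx": -0.01, "ry": -0.001, "rz": 0.01, "fingers": -1.0}, {"dx": -0.005, "dy": -0.007, "dz": -0.007, "rx": -0.01, "ry": 0.0, "rz": 0.011, "fingers": -1.0}, {"dx": -0.006, "dy": -0.006, "dz": -0.008, "rx": -0.01, "ry": -0.001, "rz": 0.01, "fingers": -1.0}]
```

Request:
drive_tool --deltas '[{"dx": -0.006,"dy": -0.007,"dz": -0.007,"rx": -0.01,"ry": -0.001,"rz": 0.01,"fingers": -1.0},{"dx": -0.005,"dy": -0.007,"dz": -0.007,"rx": -0.01,"ry": 0.0,"rz": 0.011,"fingers": -1.0},{"dx": -0.006,"dy": -0.006,"dz": -0.008,"rx": -0.01,"ry": -0.001,"rz": 0.01,"fingers": -1.0}]'

```text
time_s: 4.6
eef_pos: [0.6424, -0.2867, 0.2081]
ee_rot: [-1.554, -2.227, 1.565]
ft_force: [-4.7, -24.6, -10.9]
gripper_width: 0.0851
```

Run:
```python
from plan import *
info()
print('back: level+');p1,r1=plan(np.array([.60,-.1,.30]),down(-70.),vmax=.055,wmax=9.9)
p1,r1=plan(np.array([.54,.25,.22]),down(-4.),vmax=.05,wmax=9.9,p0=p1,r0=r1)
```

```text
t 4.6 tcp [ 0.6424 -0.2867  0.2081] grasp [ 0.629  -0.2868  0.2217] y [ 0.701  0.01  -0.713] zyaw -125.3 q [ 0.98  0.64 -0.66  1.92 -1.36  0.01 -0.44] w 0.0851 F [ -4.7 -24.6 -10.9]
back: level+
8
[{"dx": 0.023, "dy": -0.019, "dz": -0.033, "rx": 0.007, "ry": -0.043, "rz": -0.032, "fingers": -1.0}, {"dx": 0.02, "dy": -0.019, "dz": -0.035, "rx": 0.008, "ry": -0.042, "rz": -0.031, "fingers": -1.0}, {"dx": 0.017, "dy": -0.017, "dz": -0.037, "rx": 0.007, "ry": -0.043, "rz": -0.032, "fingers": -1.0}, {"dx": 0.013, "dy": -0.016, "dz": -0.038, "rx": 0.008, "ry": -0.043, "rz": -0.032, "fingers": -1.0}, {"dx": 0.01, "dy": -0.017, "dz": -0.04, "rx": 0.007, "ry": -0.042, "rz": -0.031, "fingers": -1.0}, {"dx": 0.006, "dy": -0.016, "dz": -0.041, "rx": 0.008, "ry": -0.043, "rz": -0.032, "fingers": -1.0}, {"dx": 0.002, "dy": -0.017, "dz": -0.041, "rx": 0.007, "ry": -0.043, "rz": -0.032, "fingers": -1.0}, {"dx": -0.001, "dy": -0.018, "dz": -0.04, "rx": 0.007, "ry": -0.042, "rz": -0.032, "fingers": -1.0}]
8
[{"dx": -0.013, "dy": 0.017, "dz": -0.073, "rx": 0.0, "ry": -0.046, "rz": 0.0, "fingers": -1.0}, {"dx": -0.024, "dy": 0.016, "dz": -0.07, "rx": 0.0, "ry": -0.046, "rz": 0.0, "fingers": -1.0}, {"dx": -0.033, "dy": 0.017, "dz": -0.066, "rx": 0.0, "ry": -0.046, "rz": 0.0, "fingers": -1.0}, {"dx": -0.043, "dy": 0.017, "dz": -0.06, "rx": 0.0, "ry": -0.045, "rz": 0.0, "fingers": -1.0}, {"dx": -0.05, "dy": 0.017, "dz": -0.054, "rx": 0.0, "ry": -0.046, "rz": 0.0, "fingers": -1.0}, {"dx": -0.058, "dy": 0.016, "dz": -0.046, "rx": 0.0, "ry": -0.046, "rz": 0.0, "fingers": -1.0}, {"dx": -0.064, "dy": 0.017, "dz": -0.038, "rx": 0.001, "ry": -0.046, "rz": 0.0, "fingers": -1.0}, {"dx": -0.069, "dy": 0.017, "dz": -0.027, "rx": 0.0, "ry": -0.046, "rz": 0.0, "fingers": -1.0}]
```

That direction ends up at the wrist singularity (q6≈0). I'll tip sideways instead, towards about −y. This needs almost no yaw relative to the arm. Rehearsing that now.

Run:
```python
from plan import *
p1,r1=plan(np.array([.565,-.20,.31]),down(-55.),vmax=.055,wmax=7)
```

```text
13
[{"dx": 0.007, "dy": -0.016, "dz": -0.009, "rx": 0.002, "ry": -0.032, "rz": -0.02, "fingers": -1.0}, {"dx": 0.006, "dy": -0.016, "dz": -0.01, "rx": 0.002, "ry": -0.033, "rz": -0.021, "fingers": -1.0}, {"dx": 0.006, "dy": -0.015, "dz": -0.011, "rx": 0.002, "ry": -0.032, "rz": -0.02, "fingers": -1.0}, {"dx": 0.007, "dy": -0.016, "dz": -0.011, "rx": 0.002, "ry": -0.032, "rz": -0.021, "fingers": -1.0}, {"dx": 0.006, "dy": -0.014, "dz": -0.012, "rx": 0.002, "ry": -0.032, "rz": -0.02, "fingers": -1.0}, {"dx": 0.006, "dy": -0.015, "dz": -0.012, "rx": 0.002, "ry": -0.033, "rz": -0.021, "fingers": -1.0}, {"dx": 0.006, "dy": -0.014, "dz": -0.013, "rx": 0.002, "ry": -0.032, "rz": -0.02, "fingers": -1.0}, {"dx": 0.005, "dy": -0.014, "dz": -0.013, "rx": 0.002, "ry": -0.032, "rz": -0.021, "fingers": -1.0}, {"dx": 0.005, "dy": -0.013, "dz": -0.013, "rx": 0.002, "ry": -0.032, "rz": -0.02, "fingers": -1.0}, {"dx": 0.004, "dy": -0.014, "dz": -0.014, "rx": 0.002, "ry": -0.033, "rz": -0.021, "fingers": -1.0}, {"dx": 0.003, "dy": -0.013, "dz": -0.014, "rx": 0.002, "ry": -0.032, "rz": -0.02, "fingers": -1.0}, {"dx": 0.003, "dy": -0.013, "dz": -0.015, "rx": 0.002, "ry": -0.032, "rz": -0.021, "fingers": -1.0}, {"dx": 0.003, "dy": -0.013, "dz": -0.015, "rx": 0.002, "ry": -0.033, "rz": -0.02, "fingers": -1.0}]
```

Request:
drive_tool --deltas '[{"dx": 0.007,"dy": -0.016,"dz": -0.009,"rx": 0.002,"ry": -0.032,"rz": -0.02,"fingers": -1.0},{"dx": 0.006,"dy": -0.016,"dz": -0.01,"rx": 0.002,"ry": -0.033,"rz": -0.021,"fingers": -1.0},{"dx": 0.006,"dy": -0.015,"dz": -0.011,"rx": 0.002,"ry": -0.032,"rz": -0.02,"fingers": -1.0},{"dx": 0.007,"dy": -0.016,"dz": -0.011,"rx": 0.002,"ry": -0.032,"rz": -0.021,"fingers": -1.0},{"dx": 0.006,"dy": -0.014,"dz": -0.012,"rx": 0.002,"ry": -0.032,"rz": -0.02,"fingers": -1.0},{"dx": 0.006,"dy": -0.015,"dz": -0.012,"rx": 0.002,"ry": -0.033,"rz": -0.021,"fingers": -1.0},{"dx": 0.006,"dy": -0.014,"dz": -0.013,"rx": 0.002,"ry": -0.032,"rz": -0.02,"fingers": -1.0},{"dx": 0.005,"dy": -0.014,"dz": -0.013,"rx": 0.002,"ry": -0.032,"rz": -0.021,"fingers": -1.0},{"dx": 0.005,"dy": -0.013,"dz": -0.013,"rx": 0.002,"ry": -0.032,"rz": -0.02,"fingers": -1.0},{"dx": 0.004,"dy": -0.014,"dz": -0.014,"rx": 0.002,"ry": -0.033,"rz": -0.021,"fingers": -1.0},{"dx": 0.003,"dy": -0.013,"dz": -0.014,"rx": 0.002,"ry": -0.032,"rz": -0.02,"fingers": -1.0},{"dx": 0.003,"dy": -0.013,"dz": -0.015,"rx": 0.002,"ry": -0.032,"rz": -0.021,"fingers": -1.0}]'

```text
time_s: 6.1
eef_pos: [0.5643, -0.2172, 0.2894]
ee_rot: [-0.42, 1.984, -1.878]
ft_force: [-0.1, 0.2, -0.6]
gripper_width: 0.0855
```

```bash
cat >> plan.py <<'E'
TR=np.array([.5636,-.2875])
def pour(th,off=.035,z=.07,dy=-100.):
    t=np.radians(th); d=np.array([np.cos(np.radians(dy)),np.sin(np.radians(dy)),0])
    Rt=tilt(dy+45,dy,th); sp=np.r_[TR,z]-d*off
    bar=sp-d*(.1245*np.cos(t)-.105*np.sin(t))+np.array([0,0,.1245*np.sin(t)+.105*np.cos(t)])
    return tcp_for_grasp(bar,Rt),Rt
E
python3 - <<'E'
from plan import *
info()
p,r=pour(44,z=.1); print(p, pour(44,z=.1)[0]+r.apply(GP)); plan(p,r,wmax=5,n=10)
E
```

```text
t 6.1 tcp [ 0.5643 -0.2172  0.2894] grasp [ 0.5635 -0.2184  0.3084] y [ 0.04   0.065 -0.997] zyaw -62.3 q [ 0.31  0.49  0.1   1.49 -0.13  1.16 -0.64] w 0.0855 F [-0.1  0.2 -0.6]
[ 0.57485539 -0.22366753  0.24834819] [ 0.57256349 -0.23666553  0.26201565]
10
[{"dx": -0.001, "dy": 0.007, "dz": 0.002, "rx": -0.017, "ry": -0.004, "rz": 0.014, "fingers": -1.0}, {"dx": 0.0, "dy": 0.007, "dz": 0.002, "rx": -0.017, "ry": -0.003, "rz": 0.014, "fingers": -1.0}, {"dx": 0.0, "dy": 0.006, "dz": 0.003, "rx": -0.018, "ry": -0.004, "rz": 0.014, "fingers": -1.0}, {"dx": 0.0, "dy": 0.007, "dz": 0.003, "rx": -0.017, "ry": -0.003, "rz": 0.014, "fingers": -1.0}, {"dx": 0.001, "dy": 0.006, "dz": 0.004, "rx": -0.017, "ry": -0.004, "rz": 0.014, "fingers": -1.0}, {"dx": 0.001, "dy": 0.006, "dz": 0.003, "rx": -0.017, "ry": -0.004, "rz": 0.014, "fingers": -1.0}, {"dx": 0.001, "dy": 0.005, "dz": 0.005, "rx": -0.018, "ry": -0.003, "rz": 0.014, "fingers": -1.0}, {"dx": 0.002, "dy": 0.006, "dz": 0.004, "rx": -0.017, "ry": -0.004, "rz": 0.014, "fingers": -1.0}, {"dx": 0.002, "dy": 0.005, "dz": 0.005, "rx": -0.017, "ry": -0.003, "rz": 0.014, "fingers": -1.0}, {"dx": 0.002, "dy": 0.005, "dz": 0.004, "rx": -0.017, "ry": -0.004, "rz": 0.014, "fingers": -1.0}]
```

Joints are mid-range again. Rehearsing the sideways tilt.

Request:
drive_tool --deltas '[{"dx": -0.001,"dy": 0.007,"dz": 0.002,"rx": -0.017,"ry": -0.004,"rz": 0.014,"fingers": -1.0},{"dx": 0.0,"dy": 0.007,"dz": 0.002,"rx": -0.017,"ry": -0.003,"rz": 0.014,"fingers": -1.0},{"dx": 0.0,"dy": 0.006,"dz": 0.003,"rx": -0.018,"ry": -0.004,"rz": 0.014,"fingers": -1.0},{"dx": 0.0,"dy": 0.007,"dz": 0.003,"rx": -0.017,"ry": -0.003,"rz": 0.014,"fingers": -1.0},{"dx": 0.001,"dy": 0.006,"dz": 0.004,"rx": -0.017,"ry": -0.004,"rz": 0.014,"fingers": -1.0},{"dx": 0.001,"dy": 0.006,"dz": 0.003,"rx": -0.017,"ry": -0.004,"rz": 0.014,"fingers": -1.0},{"dx": 0.001,"dy": 0.005,"dz": 0.005,"rx": -0.018,"ry": -0.003,"rz": 0.014,"fingers": -1.0},{"dx": 0.002,"dy": 0.006,"dz": 0.004,"rx": -0.017,"ry": -0.004,"rz": 0.014,"fingers": -1.0},{"dx": 0.002,"dy": 0.005,"dz": 0.005,"rx": -0.017,"ry": -0.003,"rz": 0.014,"fingers": -1.0},{"dx": 0.002,"dy": 0.005,"dz": 0.004,"rx": -0.017,"ry": -0.004,"rz": 0.014,"fingers": -1.0}]'

```text
time_s: 7.35
eef_pos: [0.5752, -0.2171, 0.2443]
ee_rot: [-0.201, 2.269, -0.988]
ft_force: [0.5, 0.4, -0.5]
gripper_width: 0.0854
```

Run:
```python
from plan import *
info()
p1,r1=plan(np.array([.59,.05,.30]),down(-25.),vmax=.05,wmax=6.5)
p1,r1=plan(np.array([.5395,.2675,.20]),down(-4.),vmax=.045,wmax=9.9,p0=p1,r0=r1)
```

```text
t 7.35 tcp [ 0.5752 -0.2171  0.2443] grasp [ 0.573  -0.2305  0.2576] y [ 0.111  0.705 -0.701] zyaw -44.2 q [ 0.73  0.76 -0.17  1.37 -0.6   1.43 -0.15] w 0.0854 F [ 0.5  0.4 -0.5]
9
[{"dx": -0.026, "dy": 0.028, "dz": -0.033, "rx": 0.014, "ry": -0.017, "rz": -0.024, "fingers": -1.0}, {"dx": -0.03, "dy": 0.024, "dz": -0.033, "rx": 0.015, "ry": -0.017, "rz": -0.025, "fingers": -1.0}, {"dx": -0.033, "dy": 0.021, "dz": -0.033, "rx": 0.014, "ry": -0.017, "rz": -0.024, "fingers": -1.0}, {"dx": -0.036, "dy": 0.016, "dz": -0.031, "rx": 0.015, "ry": -0.017, "rz": -0.025, "fingers": -1.0}, {"dx": -0.039, "dy": 0.012, "dz": -0.03, "rx": 0.014, "ry": -0.017, "rz": -0.024, "fingers": -1.0}, {"dx": -0.041, "dy": 0.008, "dz": -0.028, "rx": 0.015, "ry": -0.017, "rz": -0.025, "fingers": -1.0}, {"dx": -0.044, "dy": 0.003, "dz": -0.026, "rx": 0.015, "ry": -0.018, "rz": -0.024, "fingers": -1.0}, {"dx": -0.044, "dy": -0.002, "dz": -0.024, "rx": 0.014, "ry": -0.017, "rz": -0.024, "fingers": -1.0}, {"dx": -0.046, "dy": -0.006, "dz": -0.021, "rx": 0.014, "ry": -0.017, "rz": -0.025, "fingers": -1.0}]
6
[{"dx": -0.049, "dy": 0.028, "dz": -0.038, "rx": 0.0, "ry": -0.019, "rz": 0.0, "fingers": -1.0}, {"dx": -0.051, "dy": 0.028, "dz": -0.035, "rx": 0.0, "ry": -0.02, "rz": 0.0, "fingers": -1.0}, {"dx": -0.053, "dy": 0.028, "dz": -0.032, "rx": 0.0, "ry": -0.019, "rz": 0.0, "fingers": -1.0}, {"dx": -0.055, "dy": 0.028, "dz": -0.029, "rx": 0.0, "ry": -0.02, "rz": 0.0, "fingers": -1.0}, {"dx": -0.057, "dy": 0.027, "dz": -0.025, "rx": 0.0, "ry": -0.019, "rz": 0.0, "fingers": -1.0}, {"dx": -0.058, "dy": 0.028, "dz": -0.022, "rx": 0.0, "ry": -0.019, "rz": 0.0, "fingers": -1.0}]
```

The sideways tilt reaches 45° with every joint well inside its range. Now to the bar.

Request:
drive_tool --deltas '[{"dx": -0.026,"dy": 0.028,"dz": -0.033,"rx": 0.014,"ry": -0.017,"rz": -0.024,"fingers": -1.0},{"dx": -0.03,"dy": 0.024,"dz": -0.033,"rx": 0.015,"ry": -0.017,"rz": -0.025,"fingers": -1.0},{"dx": -0.033,"dy": 0.021,"dz": -0.033,"rx": 0.014,"ry": -0.017,"rz": -0.024,"fingers": -1.0},{"dx": -0.036,"dy": 0.016,"dz": -0.031,"rx": 0.015,"ry": -0.017,"rz": -0.025,"fingers": -1.0},{"dx": -0.039,"dy": 0.012,"dz": -0.03,"rx": 0.014,"ry": -0.017,"rz": -0.024,"fingers": -1.0},{"dx": -0.041,"dy": 0.008,"dz": -0.028,"rx": 0.015,"ry": -0.017,"rz": -0.025,"fingers": -1.0},{"dx": -0.044,"dy": 0.003,"dz": -0.026,"rx": 0.015,"ry": -0.018,"rz": -0.024,"fingers": -1.0},{"dx": -0.044,"dy": -0.002,"dz": -0.024,"rx": 0.014,"ry": -0.017,"rz": -0.024,"fingers": -1.0},{"dx": -0.046,"dy": -0.006,"dz": -0.021,"rx": 0.014,"ry": -0.017,"rz": -0.025,"fingers": -1.0}]'

```text
time_s: 8.48
eef_pos: [0.5889, 0.0513, 0.2909]
ee_rot: [-0.993, 1.524, -1.522]
ft_force: [0.9, -0.1, -0.6]
gripper_width: 0.0854
```

Run:
```python
from plan import *
info()
p1,r1=plan(np.array([.5395,.2675,.18]),down(-4.),vmax=.035,wmax=9.9)
```

```text
t 8.47 tcp [0.5889 0.0513 0.2909] grasp [0.5892 0.0514 0.3099] y [-0.016 -0.009 -1.   ] zyaw -24.7 q [-0.09  0.48 -0.07  1.5   0.04  1.18 -0.59] w 0.0854 F [ 0.9 -0.1 -0.6]
8
[{"dx": -0.037, "dy": 0.023, "dz": -0.028, "rx": 0.001, "ry": -0.014, "rz": 0.001, "fingers": -1.0}, {"dx": -0.038, "dy": 0.023, "dz": -0.026, "rx": 0.0, "ry": -0.015, "rz": 0.0, "fingers": -1.0}, {"dx": -0.039, "dy": 0.023, "dz": -0.025, "rx": 0.001, "ry": -0.014, "rz": 0.001, "fingers": -1.0}, {"dx": -0.041, "dy": 0.023, "dz": -0.023, "rx": 0.0, "ry": -0.014, "rz": 0.0, "fingers": -1.0}, {"dx": -0.041, "dy": 0.023, "dz": -0.021, "rx": 0.001, "ry": -0.015, "rz": 0.001, "fingers": -1.0}, {"dx": -0.042, "dy": 0.023, "dz": -0.019, "rx": 0.0, "ry": -0.014, "rz": 0.0, "fingers": -1.0}, {"dx": -0.043, "dy": 0.023, "dz": -0.017, "rx": 0.001, "ry": -0.014, "rz": 0.001, "fingers": -1.0}, {"dx": -0.043, "dy": 0.023, "dz": -0.016, "rx": 0.0, "ry": -0.015, "rz": 0.0, "fingers": -1.0}]
```

Request:
drive_tool --deltas '[{"dx": -0.037,"dy": 0.023,"dz": -0.028,"rx": 0.001,"ry": -0.014,"rz": 0.001,"fingers": -1.0},{"dx": -0.038,"dy": 0.023,"dz": -0.026,"rx": 0.0,"ry": -0.015,"rz": 0.0,"fingers": -1.0},{"dx": -0.039,"dy": 0.023,"dz": -0.025,"rx": 0.001,"ry": -0.014,"rz": 0.001,"fingers": -1.0},{"dx": -0.041,"dy": 0.023,"dz": -0.023,"rx": 0.0,"ry": -0.014,"rz": 0.0,"fingers": -1.0},{"dx": -0.041,"dy": 0.023,"dz": -0.021,"rx": 0.001,"ry": -0.015,"rz": 0.001,"fingers": -1.0},{"dx": -0.042,"dy": 0.023,"dz": -0.019,"rx": 0.0,"ry": -0.014,"rz": 0.0,"fingers": -1.0},{"dx": -0.043,"dy": 0.023,"dz": -0.017,"rx": 0.001,"ry": -0.014,"rz": 0.001,"fingers": -1.0},{"dx": -0.043,"dy": 0.023,"dz": -0.016,"rx": 0.0,"ry": -0.015,"rz": 0.0,"fingers": -1.0},{"dx": 0,"dy": 0,"dz": 0,"rx": 0,"ry": 0,"rz": 0,"fingers": -1.0}]'

```text
time_s: 9.6
eef_pos: [0.5294, 0.2837, 0.1732]
ee_rot: [-1.198, 1.256, -1.226]
ft_force: [-0.1, 0.1, 0.0]
gripper_width: 0.0853
```

Run:
```python
from plan import *
info()
p1,r1=plan(np.array([.5395,.2675,.13]),down(-4.),vmax=.025,wmax=9.9)
p1,r1=plan(np.array([.5395,.2675,.095]),down(-4.),vmax=.018,wmax=9.9,p0=p1,r0=r1)
```

```text
t 9.6 tcp [0.5294 0.2837 0.1732] grasp [0.5297 0.2835 0.1922] y [-0.018  0.007 -1.   ] zyaw -2.3 q [-0.41  0.61 -0.19  1.63  0.12  0.92 -0.67] w 0.0853 F [-0.1  0.1  0. ]
2
[{"dx": 0.013, "dy": 0.036, "dz": 0.01, "rx": 0.003, "ry": 0.005, "rz": -0.001, "fingers": -1.0}, {"dx": 0.013, "dy": 0.036, "dz": 0.009, "rx": 0.003, "ry": 0.004, "rz": -0.001, "fingers": -1.0}]
2
[{"dx": 0.0, "dy": 0.029, "dz": 0.0, "rx": 0.0, "ry": 0.0, "rz": 0.0, "fingers": -1.0}, {"dx": 0.0, "dy": 0.029, "dz": 0.0, "rx": 0.0, "ry": 0.0, "rz": 0.0, "fingers": -1.0}]
```

Request:
drive_tool --deltas '[{"dx": 0.013,"dy": 0.03,"dz": 0.009,"rx": 0.003,"ry": 0.004,"rz": -0.001,"fingers": -1.0},{"dx": 0.013,"dy": 0.015,"dz": 0.008,"rx": 0.003,"ry": 0.004,"rz": -0.001,"fingers": -1.0},{"dx": 0,"dy": 0,"dz": 0,"rx": 0,"ry": 0,"rz": 0,"fingers": -1.0}]'

```text
time_s: 9.98
eef_pos: [0.5404, 0.2643, 0.1457]
ee_rot: [-1.175, 1.26, -1.264]
ft_force: [0.4, -0.3, 0.1]
gripper_width: 0.0855
```

Run:
```python
from plan import *
info()
p1,r1=plan(np.array([.5395,.2675,.095]),down(-4.),vmax=.018,wmax=9.9)
```

```text
t 9.97 tcp [0.5404 0.2643 0.1457] grasp [0.5404 0.2644 0.1647] y [ 0.001 -0.002 -1.   ] zyaw -4.1 q [-0.39  0.63 -0.16  1.67  0.13  0.85 -0.68] w 0.0855 F [ 0.4 -0.3  0.1]
3
[{"dx": -0.002, "dy": 0.028, "dz": -0.001, "rx": 0.0, "ry": 0.0, "rz": 0.0, "fingers": -1.0}, {"dx": -0.002, "dy": 0.028, "dz": 0.0, "rx": 0.0, "ry": 0.0, "rz": 0.0, "fingers": -1.0}, {"dx": -0.001, "dy": 0.029, "dz": -0.001, "rx": 0.0, "ry": -0.001, "rz": 0.001, "fingers": -1.0}]
```

Request:
drive_tool --deltas '[{"dx": -0.002,"dy": 0.026,"dz": 0,"rx": 0.0,"ry": 0.0,"rz": 0.0,"fingers": -1.0},{"dx": -0.002,"dy": 0.026,"dz": 0.0,"rx": 0.0,"ry": 0.0,"rz": 0.0,"fingers": -1.0},{"dx": -0.001,"dy": 0.022,"dz": 0,"rx": 0.0,"ry": 0,"rz": 0,"fingers": -1.0},{"dx": 0,"dy": 0,"dz": 0,"rx": 0,"ry": 0,"rz": 0,"fingers": -1.0}]'

```text
time_s: 10.48
eef_pos: [0.5411, 0.2674, 0.0989]
ee_rot: [-1.174, 1.26, -1.264]
ft_force: [0.2, 0.5, 0.2]
gripper_width: 0.085
```

Run:
```python
from plan import *
info()
i,r,K,T=get('scene'); cv2.imwrite('pics/g1.png',cv2.resize(i[200:400,230:450],None,fx=3,fy=3))
```

```text
t 10.47 tcp [0.5411 0.2674 0.0989] grasp [0.5411 0.2675 0.1179] y [ 0.002 -0.001 -1.   ] zyaw -4.1 q [-0.4   0.7  -0.15  1.7   0.15  0.75 -0.7 ] w 0.085 F [0.2 0.5 0.2]
```

View pics/g1.png

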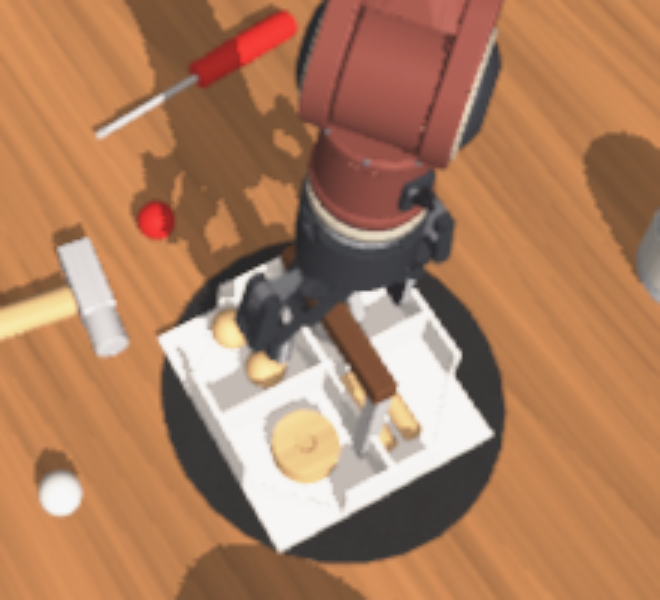

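The picture shows the fingers straddling the bar (about (330,310)), clear of balls and posts. I go 4 mm lower and close.

Request:
drive_tool --deltas '[{"dx": 0,"dy": 0.007,"dz": -0.002,"rx": 0.0,"ry": 0.0,"rz": 0.0,"fingers": -0.5},{"dx": 0,"dy": 0,"dz": 0,"rx": 0,"ry": 0,"rz": 0,"fingers": 0.2},{"dx": 0,"dy": 0,"dz": 0,"rx": 0,"ry": 0,"rz": 0,"fingers": 1},{"dx": 0,"dy": 0,"dz": 0,"rx": 0,"ry": 0,"rz": 0,"fingers": 1},{"dx": 0,"dy": 0,"dz": 0,"rx": 0,"ry": 0,"rz": 0,"fingers": 1},{"dx": 0,"dy": 0,"dz": 0,"rx": 0,"ry": 0,"rz": 0,"fingers": 1}]' --force 90

```text
time_s: 11.28
eef_pos: [0.541, 0.2686, 0.0966]
ee_rot: [-1.17, 1.258, -1.263]
ft_force: [0.6, 0.3, -0.9]
gripper_width: 0.0163
```

```bash
sed -i 's/^F=-1/F=1/' plan.py
python3 - <<'E'
from plan import *
info()
E
```

```text
t 11.28 tcp [0.541  0.2686 0.0966] grasp [0.5409 0.2686 0.1156] y [ 0.005  0.001 -1.   ] zyaw -4.1 q [-0.4   0.7  -0.15  1.71  0.15  0.74 -0.7 ] w 0.0163 F [ 0.6  0.3 -0.9]
```

Request:
drive_tool --deltas '[{"dx": 0,"dy": -0.012,"dz": 0,"rx": 0,"ry": 0,"rz": 0,"fingers": 1},{"dx": 0,"dy": -0.025,"dz": 0,"rx": 0,"ry": 0,"rz": 0,"fingers": 1},{"dx": 0,"dy": -0.035,"dz": 0,"rx": 0,"ry": 0,"rz": 0,"fingers": 1},{"dx": 0,"dy": -0.035,"dz": 0,"rx": 0,"ry": 0,"rz": 0,"fingers": 1},{"dx": 0,"dy": -0.03,"dz": 0,"rx": 0,"ry": 0,"rz": 0,"fingers": 1},{"dx": 0,"dy": -0.015,"dz": 0,"rx": 0,"ry": 0,"rz": 0,"fingers": 1}]'

```text
time_s: 12.02
eef_pos: [0.5385, 0.267, 0.1913]
ee_rot: [-1.176, 1.261, -1.264]
ft_force: [-0.3, 0.0, -4.2]
gripper_width: 0.0168
```

Run:
```python
from plan import *
info()
i,r,K,T=get('scene'); cv2.imwrite('pics/l1.png',i)
p1,r1=plan(np.array([.58,.05,.29]),down(-25.),vmax=.028,wmax=5)
p1,r1=plan(np.array([.573,-.2,.29]),down(-55.),vmax=.033,wmax=5,p0=p1,r0=r1)
```

```text
t 12.03 tcp [0.5385 0.267  0.1913] grasp [0.5385 0.2671 0.2103] y [ 0.    -0.002 -1.   ] zyaw -4.1 q [-0.39  0.58 -0.17  1.62  0.12  0.95 -0.68] w 0.0168 F [-0.3  0.  -4.2]
9
[{"dx": 0.04, "dy": -0.018, "dz": 0.011, "rx": 0.0, "ry": 0.013, "rz": 0.0, "fingers": 1.0}, {"dx": 0.039, "dy": -0.018, "dz": 0.012, "rx": 0.0, "ry": 0.013, "rz": 0.0, "fingers": 1.0}, {"dx": 0.038, "dy": -0.018, "dz": 0.013, "rx": 0.0, "ry": 0.013, "rz": 0.0, "fingers": 1.0}, {"dx": 0.038, "dy": -0.018, "dz": 0.016, "rx": 0.0, "ry": 0.013, "rz": 0.0, "fingers": 1.0}, {"dx": 0.038, "dy": -0.018, "dz": 0.016, "rx": 0.0, "ry": 0.012, "rz": 0.0, "fingers": 1.0}, {"dx": 0.037, "dy": -0.018, "dz": 0.019, "rx": 0.0, "ry": 0.013, "rz": 0.0, "fingers": 1.0}, {"dx": 0.035, "dy": -0.018, "dz": 0.019, "rx": -0.001, "ry": 0.013, "rz": 0.0, "fingers": 1.0}, {"dx": 0.036, "dy": -0.018, "dz": 0.021, "rx": 0.0, "ry": 0.013, "rz": 0.0, "fingers": 1.0}, {"dx": 0.034, "dy": -0.018, "dz": 0.023, "rx": 0.0, "ry": 0.013, "rz": 0.0, "fingers": 1.0}]
8
[{"dx": 0.048, "dy": 0.0, "dz": 0.021, "rx": 0.0, "ry": 0.021, "rz": 0.0, "fingers": 1.0}, {"dx": 0.046, "dy": 0.0, "dz": 0.023, "rx": 0.0, "ry": 0.021, "rz": 0.0, "fingers": 1.0}, {"dx": 0.045, "dy": 0.0, "dz": 0.027, "rx": 0.0, "ry": 0.02, "rz": 0.0, "fingers": 1.0}, {"dx": 0.043, "dy": 0.0, "dz": 0.03, "rx": 0.0, "ry": 0.021, "rz": 0.0, "fingers": 1.0}, {"dx": 0.041, "dy": 0.0, "dz": 0.032, "rx": 0.0, "ry": 0.021, "rz": 0.0, "fingers": 1.0}, {"dx": 0.038, "dy": 0.0, "dz": 0.035, "rx": 0.0, "ry": 0.021, "rz": 0.0, "fingers": 1.0}, {"dx": 0.036, "dy": 0.0, "dz": 0.037, "rx": 0.0, "ry": 0.021, "rz": 0.0, "fingers": 1.0}, {"dx": 0.034, "dy": 0.0, "dz": 0.04, "rx": 0.0, "ry": 0.021, "rz": 0.0, "fingers": 1.0}]
```

View pics/l1.png

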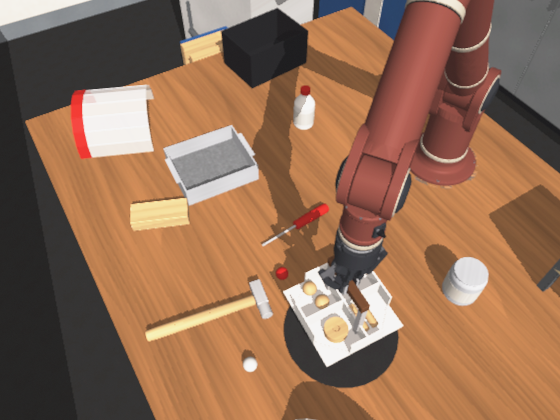

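Both balls are at (310,288) and (322,300) and still in their compartment. The organiser hangs level. I carry it gently, with an eased speed and 6° leaned away from the spout.

```bash
cat >> plan.py <<'E'
def smooth(p1,r1,n,p0=None,r0=None,p_only=False):
    if p0 is None: p0,r0,_=state()
    sl=Slerp([0,1],R.concatenate([r0,r1])); p,r=p0,r0; rows=[]
    for k in range(1,n+1):
        s=.5-.5*np.cos(np.pi*k/n); pt_=p0+(p1-p0)*s; rt=sl(s)
        d=np.round(r.inv().apply(pt_-p)/.6,3); w=np.round((r.inv()*rt).as_rotvec()/np.pi,3)
        rows.append(dict(zip(('dx','dy','dz','rx','ry','rz','fingers'),[float(x)+0.0 for x in [*d,*w,F]])))
        p=p+r.apply(d*.6); r=r*R.from_rotvec(w*np.pi)
    for a in range(0,n,12): print(json.dumps(rows[a:a+12]))
    return p,r
E
python3 - <<'E'
from plan import *
p0,r0,_=state()
p,r=plan(p0+[0,0,.02],tilt(-4,-49,-6),n=3)
E
```

```text
3
[{"dx": 0.0, "dy": -0.011, "dz": 0.0, "rx": 0.008, "ry": 0.0, "rz": -0.008, "fingers": 1.0}, {"dx": 0.0, "dy": -0.011, "dz": 0.0, "rx": 0.007, "ry": 0.0, "rz": -0.007, "fingers": 1.0}, {"dx": 0.001, "dy": -0.011, "dz": 0.001, "rx": 0.008, "ry": -0.001, "rz": -0.008, "fingers": 1.0}]
```

Request:
drive_tool --deltas '[{"dx": 0.0,"dy": -0.011,"dz": 0.0,"rx": 0.008,"ry": 0.0,"rz": -0.008,"fingers": 1.0},{"dx": 0.0,"dy": -0.011,"dz": 0.0,"rx": 0.007,"ry": 0.0,"rz": -0.007,"fingers": 1.0},{"dx": 0.001,"dy": -0.011,"dz": 0.001,"rx": 0.008,"ry": -0.001,"rz": -0.008,"fingers": 1.0}]'

```text
time_s: 12.45
eef_pos: [0.5379, 0.2661, 0.2116]
ee_rot: [-1.183, 1.166, -1.355]
ft_force: [0.4, -0.4, -4.4]
gripper_width: 0.0165
```

Run:
```python
from plan import *
info()
smooth(np.array([.573,-.19,.29]),tilt(-55,-100,-6),24)
```

```text
t 12.45 tcp [0.5379 0.2661 0.2116] grasp [0.5366 0.2678 0.2305] y [ 0.069 -0.085 -0.994] zyaw -3.8 q [-0.48  0.55 -0.12  1.62  0.21  0.97 -0.76] w 0.0165 F [ 0.4 -0.4 -4.4]
[{"dx": 0.003, "dy": 0.0, "dz": 0.001, "rx": 0.0, "ry": 0.001, "rz": 0.0, "fingers": 1.0}, {"dx": 0.01, "dy": -0.001, "dz": 0.001, "rx": 0.0, "ry": 0.004, "rz": 0.0, "fingers": 1.0}, {"dx": 0.016, "dy": -0.001, "dz": 0.003, "rx": -0.001, "ry": 0.006, "rz": -0.001, "fingers": 1.0}, {"dx": 0.022, "dy": -0.002, "dz": 0.004, "rx": 0.0, "ry": 0.008, "rz": 0.0, "fingers": 1.0}, {"dx": 0.027, "dy": -0.002, "dz": 0.006, "rx": -0.001, "ry": 0.01, "rz": -0.001, "fingers": 1.0}, {"dx": 0.033, "dy": -0.003, "dz": 0.008, "rx": -0.001, "ry": 0.012, "rz": -0.001, "fingers": 1.0}, {"dx": 0.036, "dy": -0.002, "dz": 0.01, "rx": -0.001, "ry": 0.014, "rz": -0.001, "fingers": 1.0}, {"dx": 0.04, "dy": -0.003, "dz": 0.014, "rx": -0.002, "ry": 0.015, "rz": -0.001, "fingers": 1.0}, {"dx": 0.042, "dy": -0.003, "dz": 0.016, "rx": -0.001, "ry": 0.017, "rz": -0.001, "fingers": 1.0}, {"dx": 0.043, "dy": -0.004, "dz": 0.02, "rx": -0.001, "ry": 
[... 699 characters left out ...]
"rz": -0.001, "fingers": 1.0}, {"dx": 0.025, "dy": -0.003, "dz": 0.029, "rx": -0.001, "ry": 0.014, "rz": -0.001, "fingers": 1.0}, {"dx": 0.02, "dy": -0.002, "dz": 0.026, "rx": -0.001, "ry": 0.012, "rz": -0.001, "fingers": 1.0}, {"dx": 0.017, "dy": -0.002, "dz": 0.022, "rx": 0.0, "ry": 0.01, "rz": -0.001, "fingers": 1.0}, {"dx": 0.012, "dy": -0.001, "dz": 0.019, "rx": -0.001, "ry": 0.008, "rz": 0.0, "fingers": 1.0}, {"dx": 0.009, "dy": -0.001, "dz": 0.014, "rx": -0.001, "ry": 0.006, "rz": -0.001, "fingers": 1.0}, {"dx": 0.005, "dy": -0.001, "dz": 0.008, "rx": 0.0, "ry": 0.004, "rz": 0.0, "fingers": 1.0}, {"dx": 0.002, "dy": 0.0, "dz": 0.003, "rx": 0.0, "ry": 0.001, "rz": 0.0, "fingers": 1.0}]
```

Request:
drive_tool --deltas '[{"dx": 0.003,"dy": 0.0,"dz": 0.001,"rx": 0.0,"ry": 0.001,"rz": 0.0,"fingers": 1.0},{"dx": 0.01,"dy": -0.001,"dz": 0.001,"rx": 0.0,"ry": 0.004,"rz": 0.0,"fingers": 1.0},{"dx": 0.016,"dy": -0.001,"dz": 0.003,"rx": -0.001,"ry": 0.006,"rz": -0.001,"fingers": 1.0},{"dx": 0.022,"dy": -0.002,"dz": 0.004,"rx": 0.0,"ry": 0.008,"rz": 0.0,"fingers": 1.0},{"dx": 0.027,"dy": -0.002,"dz": 0.006,"rx": -0.001,"ry": 0.01,"rz": -0.001,"fingers": 1.0},{"dx": 0.033,"dy": -0.003,"dz": 0.008,"rx": -0.001,"ry": 0.012,"rz": -0.001,"fingers": 1.0},{"dx": 0.036,"dy": -0.002,"dz": 0.01,"rx": -0.001,"ry": 0.014,"rz": -0.001,"fingers": 1.0},{"dx": 0.04,"dy": -0.003,"dz": 0.014,"rx": -0.002,"ry": 0.015,"rz": -0.001,"fingers": 1.0},{"dx": 0.042,"dy": -0.003,"dz": 0.016,"rx": -0.001,"ry": 0.017,"rz": -0.001,"fingers": 1.0},{"dx": 0.043,"dy": -0.004,"dz": 0.02,"rx": -0.001,"ry": 0.017,"rz": -0.001,"fingers": 1.0},{"dx": 0.044,"dy": -0.003,"dz": 0.023,"rx": -0.002,"ry": 0.019,"rz": -0.001,"fingers": 1.0},{"dx": 0.044,"dy": -0.003,"dz": 0.026,"rx": -0.001,"ry": 0.018,"rz": -0.002,"fingers": 1.0}]'

```text
time_s: 13.95
eef_pos: [0.5522, 0.0205, 0.2537]
ee_rot: [-0.933, 1.508, -1.704]
ft_force: [0.5, -0.3, -3.0]
gripper_width: 0.0162
```

Request:
drive_tool --deltas '[{"dx": 0.041,"dy": -0.003,"dz": 0.028,"rx": -0.001,"ry": 0.018,"rz": -0.001,"fingers": 1.0},{"dx": 0.04,"dy": -0.004,"dz": 0.03,"rx": -0.002,"ry": 0.018,"rz": -0.001,"fingers": 1.0},{"dx": 0.036,"dy": -0.003,"dz": 0.031,"rx": -0.001,"ry": 0.018,"rz": -0.001,"fingers": 1.0},{"dx": 0.033,"dy": -0.002,"dz": 0.031,"rx": -0.002,"ry": 0.016,"rz": -0.001,"fingers": 1.0},{"dx": 0.029,"dy": -0.003,"dz": 0.031,"rx": -0.001,"ry": 0.016,"rz": -0.001,"fingers": 1.0},{"dx": 0.025,"dy": -0.003,"dz": 0.029,"rx": -0.001,"ry": 0.014,"rz": -0.001,"fingers": 1.0},{"dx": 0.02,"dy": -0.002,"dz": 0.026,"rx": -0.001,"ry": 0.012,"rz": -0.001,"fingers": 1.0},{"dx": 0.017,"dy": -0.002,"dz": 0.022,"rx": 0.0,"ry": 0.01,"rz": -0.001,"fingers": 1.0},{"dx": 0.012,"dy": -0.001,"dz": 0.019,"rx": -0.001,"ry": 0.008,"rz": 0.0,"fingers": 1.0},{"dx": 0.009,"dy": -0.001,"dz": 0.014,"rx": -0.001,"ry": 0.006,"rz": -0.001,"fingers": 1.0},{"dx": 0.005,"dy": -0.001,"dz": 0.008,"rx": 0.0,"ry": 0.004,"rz": 0.0,"fingers": 1.0},{"dx": 0.002,"dy": 0.0,"dz": 0.003,"rx": 0.0,"ry": 0.001,"rz": 0.0,"fingers": 1.0}]'

```text
time_s: 15.45
eef_pos: [0.5557, -0.227, 0.2969]
ee_rot: [-0.586, 1.839, -2.027]
ft_force: [-0.6, -0.4, -4.4]
gripper_width: 0.0159
```

Run:
```python
from plan import *
info()
i,r,K,T=get('scene'); j,r2,K2,T2=get('top'); cv2.imwrite('pics/cy.png',np.hstack([cv2.resize(i[60:300,110:430],(400,300)),cv2.resize(j[80:320,240:560],(400,300))]))
EOFX=0
for th in(15,44): print(pour(th)[0])
```

```text
t 15.45 tcp [ 0.5557 -0.227   0.2969] grasp [ 0.5561 -0.2251  0.3158] y [-0.024 -0.103 -0.994] zyaw -58.9 q [ 0.18  0.48  0.19  1.49  0.02  1.16 -0.69] w 0.0159 F [-0.6 -0.4 -4.4]
[ 0.58669509 -0.15652123  0.18529259]
[ 0.57485539 -0.22366753  0.21834819]
```

View pics/cy.png

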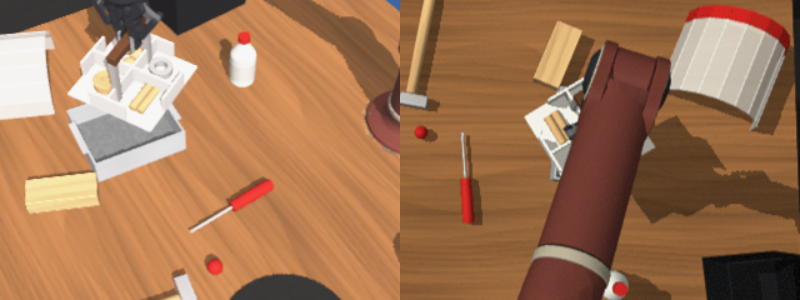

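The organiser hangs over the tray, leaned back slightly, with dowels, collar and wheel in place. Scene crop: organiser about (135,75), tray about (125,135). The bar and gripper hide the balls. Stage 1 is moving to the pour position with a 12° tilt.

Run:
```python
from plan import *
pf,rf=pour(44); bar=pf+rf.apply(GP); print(bar)
r1=tilt(-55,-100,12); p,r=smooth(tcp_for_grasp(bar,r1),r1,10)
```

```text
[ 0.57256349 -0.23666553  0.23201565]
[{"dx": -0.001, "dy": 0.003, "dz": 0.0, "rx": -0.002, "ry": -0.001, "rz": 0.002, "fingers": 1.0}, {"dx": -0.002, "dy": 0.01, "dz": 0.001, "rx": -0.005, "ry": -0.001, "rz": 0.005, "fingers": 1.0}, {"dx": -0.003, "dy": 0.016, "dz": 0.002, "rx": -0.008, "ry": -0.003, "rz": 0.007, "fingers": 1.0}, {"dx": -0.003, "dy": 0.019, "dz": 0.003, "rx": -0.01, "ry": -0.003, "rz": 0.01, "fingers": 1.0}, {"dx": -0.003, "dy": 0.021, "dz": 0.004, "rx": -0.011, "ry": -0.003, "rz": 0.011, "fingers": 1.0}, {"dx": -0.002, "dy": 0.022, "dz": 0.004, "rx": -0.011, "ry": -0.004, "rz": 0.011, "fingers": 1.0}, {"dx": -0.002, "dy": 0.019, "dz": 0.005, "rx": -0.01, "ry": -0.003, "rz": 0.009, "fingers": 1.0}, {"dx": 0.0, "dy": 0.015, "dz": 0.004, "rx": -0.008, "ry": -0.002, "rz": 0.008, "fingers": 1.0}, {"dx": 0.0, "dy": 0.01, "dz": 0.003, "rx": -0.005, "ry": -0.002, "rz": 0.005, "fingers": 1.0}, {"dx": 0.0, "dy": 0.003, "dz": 0.002, "rx": -0.002, "ry": 0.0, "rz": 0.002, "fingers": 1.0}]
```

Request:
drive_tool --deltas '[{"dx": -0.001,"dy": 0.003,"dz": 0.0,"rx": -0.002,"ry": -0.001,"rz": 0.002,"fingers": 1.0},{"dx": -0.002,"dy": 0.01,"dz": 0.001,"rx": -0.005,"ry": -0.001,"rz": 0.005,"fingers": 1.0},{"dx": -0.003,"dy": 0.016,"dz": 0.002,"rx": -0.008,"ry": -0.003,"rz": 0.007,"fingers": 1.0},{"dx": -0.003,"dy": 0.019,"dz": 0.003,"rx": -0.01,"ry": -0.003,"rz": 0.01,"fingers": 1.0},{"dx": -0.003,"dy": 0.021,"dz": 0.004,"rx": -0.011,"ry": -0.003,"rz": 0.011,"fingers": 1.0},{"dx": -0.002,"dy": 0.022,"dz": 0.004,"rx": -0.011,"ry": -0.004,"rz": 0.011,"fingers": 1.0},{"dx": -0.002,"dy": 0.019,"dz": 0.005,"rx": -0.01,"ry": -0.003,"rz": 0.009,"fingers": 1.0},{"dx": 0.0,"dy": 0.015,"dz": 0.004,"rx": -0.008,"ry": -0.002,"rz": 0.008,"fingers": 1.0},{"dx": 0.0,"dy": 0.01,"dz": 0.003,"rx": -0.005,"ry": -0.002,"rz": 0.005,"fingers": 1.0},{"dx": 0.0,"dy": 0.003,"dz": 0.002,"rx": -0.002,"ry": 0.0,"rz": 0.002,"fingers": 1.0}]'

```text
time_s: 16.8
eef_pos: [0.5731, -0.2349, 0.2059]
ee_rot: [-0.48, 2.018, -1.632]
ft_force: [-0.5, -0.2, -3.7]
gripper_width: 0.0162
```

Run:
```python
from plan import *
info()
i,r,K,T=get('scene'); cv2.imwrite('pics/t1.png',cv2.resize(i[60:240,110:350],(720,540)))
p,r=pour(44)
plan(p,r,n=12)
```

```text
t 16.8 tcp [ 0.5731 -0.2349  0.2059] grasp [ 0.5724 -0.2391  0.2244] y [ 0.037  0.22  -0.975] zyaw -54.1 q [ 0.45  0.63  0.02  1.5  -0.26  1.09 -0.36] w 0.0162 F [-0.5 -0.2 -3.7]
12
[{"dx": -0.001, "dy": -0.001, "dz": -0.001, "rx": -0.01, "ry": 0.0, "rz": 0.01, "fingers": 1.0}, {"dx": -0.002, "dy": -0.002, "dz": -0.002, "rx": -0.01, "ry": 0.0, "rz": 0.01, "fingers": 1.0}, {"dx": -0.001, "dy": -0.001, "dz": -0.001, "rx": -0.01, "ry": 0.0, "rz": 0.011, "fingers": 1.0}, {"dx": -0.002, "dy": -0.001, "dz": -0.002, "rx": -0.011, "ry": 0.0, "rz": 0.01, "fingers": 1.0}, {"dx": -0.001, "dy": -0.001, "dz": -0.001, "rx": -0.01, "ry": 0.0, "rz": 0.01, "fingers": 1.0}, {"dx": -0.002, "dy": -0.001, "dz": -0.002, "rx": -0.01, "ry": 0.0, "rz": 0.01, "fingers": 1.0}, {"dx": -0.001, "dy": 0.0, "dz": -0.002, "rx": -0.01, "ry": 0.0, "rz": 0.011, "fingers": 1.0}, {"dx": -0.002, "dy": -0.001, "dz": -0.001, "rx": -0.01, "ry": 0.0, "rz": 0.01, "fingers": 1.0}, {"dx": -0.002, "dy": 0.0, "dz": -0.002, "rx": -0.01, "ry": 0.0, "rz": 0.01, "fingers": 1.0}, {"dx": -0.001, "dy": -0.001, "dz": -0.002, "rx": -0.01, "ry": 0.001, "rz": 0.01, "fingers": 1.0}, {"dx": -0.002, "dy": 0.0, "dz": -0.001, "rx": -0.011, "ry": 0.0, "rz": 0.011, "fingers": 1.0}, {"dx": -0.001, "dy": 0.0, "dz": -0.002, "rx": -0.01, "ry": 0.0, "rz": 0.01, "fingers": 1.0}]
```

View pics/t1.png

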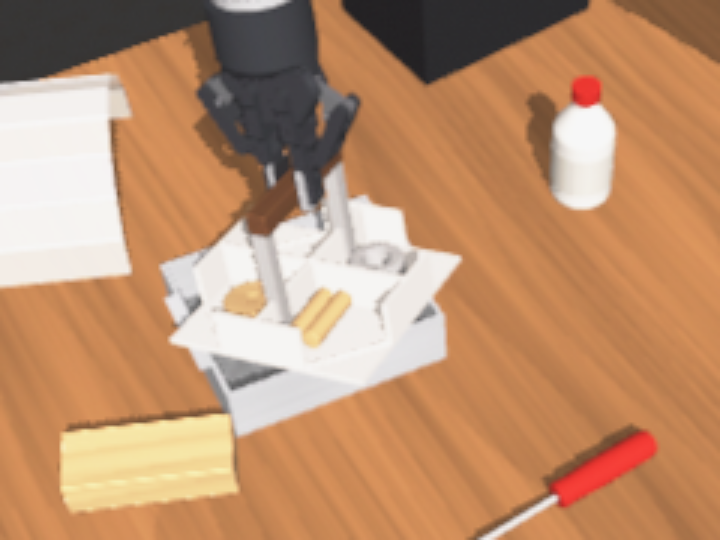

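The organiser is tilted about 13° over the tray. Dowels (325,315), wheel (245,298) and collar (380,257) are in place. The balls are at the far corner behind the fingers. Now the pour.

Request:
drive_tool --deltas '[{"dx": -0.001,"dy": -0.001,"dz": -0.001,"rx": -0.01,"ry": 0.0,"rz": 0.01,"fingers": 1.0},{"dx": -0.002,"dy": -0.002,"dz": -0.002,"rx": -0.01,"ry": 0.0,"rz": 0.01,"fingers": 1.0},{"dx": -0.001,"dy": -0.001,"dz": -0.001,"rx": -0.01,"ry": 0.0,"rz": 0.011,"fingers": 1.0},{"dx": -0.002,"dy": -0.001,"dz": -0.002,"rx": -0.011,"ry": 0.0,"rz": 0.01,"fingers": 1.0},{"dx": -0.001,"dy": -0.001,"dz": -0.001,"rx": -0.01,"ry": 0.0,"rz": 0.01,"fingers": 1.0},{"dx": -0.002,"dy": -0.001,"dz": -0.002,"rx": -0.01,"ry": 0.0,"rz": 0.01,"fingers": 1.0},{"dx": -0.001,"dy": 0.0,"dz": -0.002,"rx": -0.01,"ry": 0.0,"rz": 0.011,"fingers": 1.0},{"dx": -0.002,"dy": -0.001,"dz": -0.001,"rx": -0.01,"ry": 0.0,"rz": 0.01,"fingers": 1.0},{"dx": -0.002,"dy": 0.0,"dz": -0.002,"rx": -0.01,"ry": 0.0,"rz": 0.01,"fingers": 1.0},{"dx": -0.001,"dy": -0.001,"dz": -0.002,"rx": -0.01,"ry": 0.001,"rz": 0.01,"fingers": 1.0},{"dx": -0.002,"dy": 0.0,"dz": -0.001,"rx": -0.011,"ry": 0.0,"rz": 0.011,"fingers": 1.0},{"dx": -0.001,"dy": 0.0,"dz": -0.002,"rx": -0.01,"ry": 0.0,"rz": 0.01,"fingers": 1.0}]'

```text
time_s: 18.35
eef_pos: [0.5759, -0.2251, 0.2202]
ee_rot: [-0.178, 2.267, -0.99]
ft_force: [0.8, -0.5, -4.8]
gripper_width: 0.0163
```

Run:
```python
from plan import *
info()
i,r,K,T=get('scene'); cv2.imwrite('pics/t2.png',cv2.resize(i[60:240,110:350],(720,540)))
i,r,K,T=get('top'); cv2.imwrite('pics/t2t.png',cv2.resize(i[80:320,280:560],(700,600)))
```

```text
t 18.35 tcp [ 0.5759 -0.2251  0.2202] grasp [ 0.5735 -0.2385  0.2335] y [ 0.128  0.706 -0.697] zyaw -44.8 q [ 0.75  0.79 -0.18  1.39 -0.6   1.39 -0.12] w 0.0163 F [ 0.8 -0.5 -4.8]
```

View pics/t2.png

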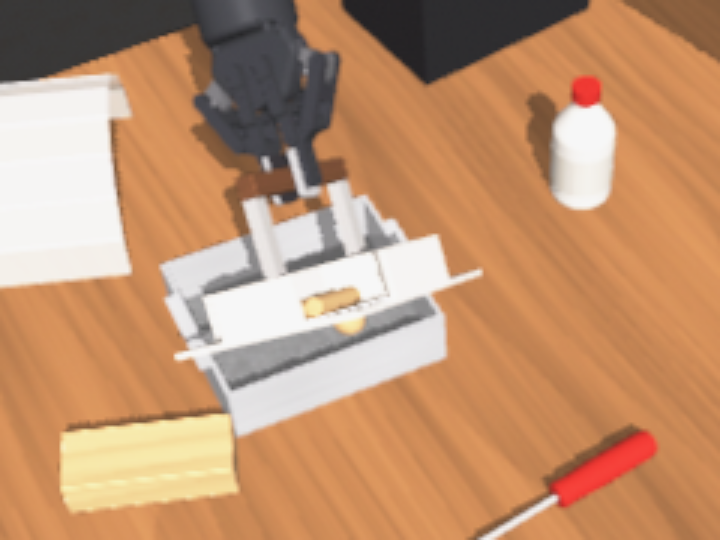

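View pics/t2t.png

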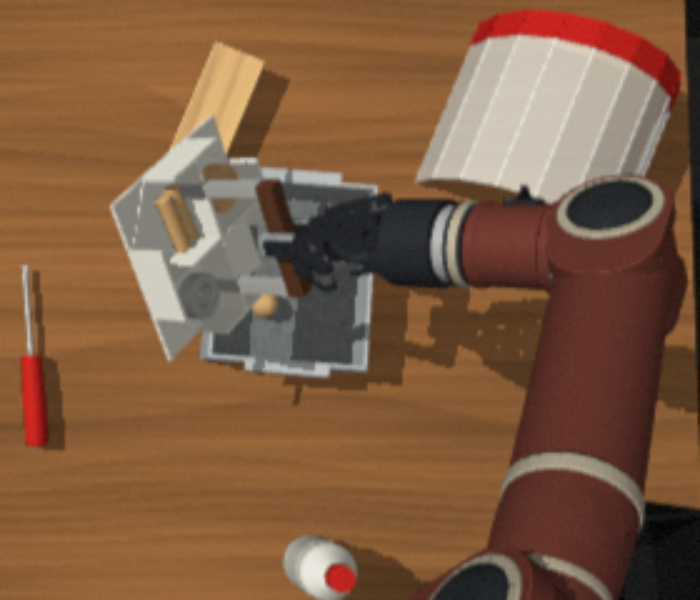

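One ball is in the tray: top (265,305), scene (350,325). The other can't be seen yet. Wheel, dowels and collar are in place. I hold for half a second, then start back level and look.

Request:
drive_tool --deltas '[{"dx": 0,"dy": 0,"dz": 0,"rx": 0,"ry": 0,"rz": 0,"fingers": 1},{"dx": 0,"dy": 0,"dz": 0,"rx": 0,"ry": 0,"rz": 0,"fingers": 1},{"dx": 0,"dy": 0,"dz": 0,"rx": 0,"ry": 0,"rz": 0,"fingers": 1},{"dx": 0,"dy": 0,"dz": 0,"rx": 0,"ry": 0,"rz": 0,"fingers": 1}]'

```text
time_s: 18.95
eef_pos: [0.5758, -0.2251, 0.22]
ee_rot: [-0.18, 2.266, -0.992]
ft_force: [-0.2, 0.1, -3.5]
gripper_width: 0.0162
```

Run:
```python
from plan import *
info()
i,r,K,T=get('scene'); cv2.imwrite('pics/t3.png',cv2.resize(i[90:210,150:310],(800,600)))
i,r,K,T=get('top'); cv2.imwrite('pics/t3t.png',cv2.resize(i[130:250,310:470],(800,600)))
r1=tilt(-55,-100,8); pf,rf=pour(44); bar=pf+rf.apply(GP)+[0,.02,.07]
smooth(tcp_for_grasp(bar,r1),r1,12)
```

```text
t 18.95 tcp [ 0.5758 -0.2251  0.22  ] grasp [ 0.5734 -0.2385  0.2333] y [ 0.127  0.704 -0.698] zyaw -44.8 q [ 0.75  0.79 -0.18  1.39 -0.6   1.39 -0.12] w 0.0162 F [-0.2  0.1 -3.5]
[{"dx": -0.001, "dy": -0.001, "dz": -0.001, "rx": 0.003, "ry": 0.0, "rz": -0.003, "fingers": 1.0}, {"dx": -0.003, "dy": -0.003, "dz": -0.003, "rx": 0.007, "ry": 0.0, "rz": -0.007, "fingers": 1.0}, {"dx": -0.004, "dy": -0.005, "dz": -0.006, "rx": 0.012, "ry": 0.0, "rz": -0.012, "fingers": 1.0}, {"dx": -0.005, "dy": -0.007, "dz": -0.006, "rx": 0.015, "ry": 0.0, "rz": -0.015, "fingers": 1.0}, {"dx": -0.006, "dy": -0.01, "dz": -0.007, "rx": 0.018, "ry": 0.0, "rz": -0.018, "fingers": 1.0}, {"dx": -0.006, "dy": -0.01, "dz": -0.007, "rx": 0.019, "ry": 0.0, "rz": -0.02, "fingers": 1.0}, {"dx": -0.005, "dy": -0.011, "dz": -0.007, "rx": 0.019, "ry": 0.0, "rz": -0.019, "fingers": 1.0}, {"dx": -0.004, "dy": -0.011, "dz": -0.005, "rx": 0.017, "ry": 0.0, "rz": -0.018, "fingers": 1.0}, {"dx": -0.003, "dy": -0.01, "dz": -0.004, "rx": 0.016, "ry": 0.0, "rz": -0.015, "fingers": 1.0}, {"dx": -0.002, "dy": -0.008, "dz": -0.003, "rx": 0.011, "ry": 0.001, "rz": -0.012, "fingers": 1.0}, {"dx": -0.001, "dy": -0.005, "dz": -0.002, "rx": 0.008, "ry": 0.0, "rz": -0.008, "fingers": 1.0}, {"dx": 0.0, "dy": -0.002, "dz": 0.0, "rx": 0.002, "ry": 0.0, "rz": -0.002, "fingers": 1.0}]
```

View pics/t3t.png

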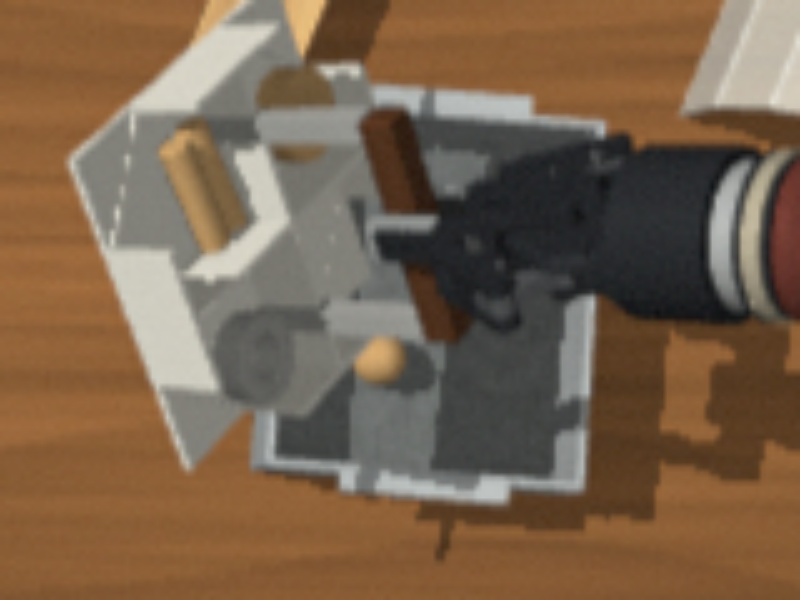

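View pics/t3.png

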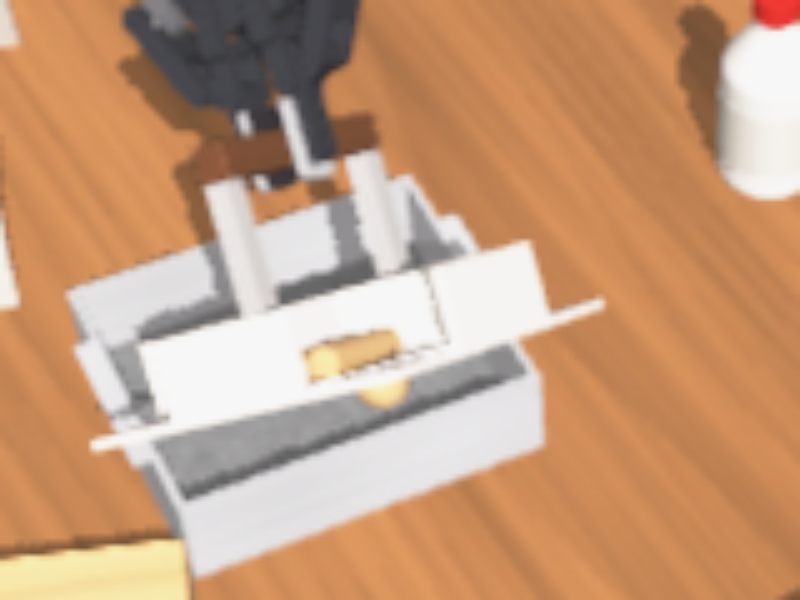

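One ball shows in each view; they may be different balls. I level to 8° and raise it to see underneath.

Request:
drive_tool --deltas '[{"dx": -0.001,"dy": -0.001,"dz": -0.001,"rx": 0.003,"ry": 0.0,"rz": -0.003,"fingers": 1.0},{"dx": -0.003,"dy": -0.003,"dz": -0.003,"rx": 0.007,"ry": 0.0,"rz": -0.007,"fingers": 1.0},{"dx": -0.004,"dy": -0.005,"dz": -0.006,"rx": 0.012,"ry": 0.0,"rz": -0.012,"fingers": 1.0},{"dx": -0.005,"dy": -0.007,"dz": -0.006,"rx": 0.015,"ry": 0.0,"rz": -0.015,"fingers": 1.0},{"dx": -0.006,"dy": -0.01,"dz": -0.007,"rx": 0.018,"ry": 0.0,"rz": -0.018,"fingers": 1.0},{"dx": -0.006,"dy": -0.01,"dz": -0.007,"rx": 0.019,"ry": 0.0,"rz": -0.02,"fingers": 1.0},{"dx": -0.005,"dy": -0.011,"dz": -0.007,"rx": 0.019,"ry": 0.0,"rz": -0.019,"fingers": 1.0},{"dx": -0.004,"dy": -0.011,"dz": -0.005,"rx": 0.017,"ry": 0.0,"rz": -0.018,"fingers": 1.0},{"dx": -0.003,"dy": -0.01,"dz": -0.004,"rx": 0.016,"ry": 0.0,"rz": -0.015,"fingers": 1.0},{"dx": -0.002,"dy": -0.008,"dz": -0.003,"rx": 0.011,"ry": 0.001,"rz": -0.012,"fingers": 1.0},{"dx": -0.001,"dy": -0.005,"dz": -0.002,"rx": 0.008,"ry": 0.0,"rz": -0.008,"fingers": 1.0},{"dx": 0.0,"dy": -0.002,"dz": 0.0,"rx": 0.002,"ry": 0.0,"rz": -0.002,"fingers": 1.0}]'

```text
time_s: 20.55
eef_pos: [0.574, -0.1979, 0.2971]
ee_rot: [-0.534, 1.936, -1.744]
ft_force: [-0.6, -0.9, -4.2]
gripper_width: 0.0163
```

Run:
```python
from plan import *
info()
i,r,K,T=get('scene'); a=cv2.resize(i[60:240,150:310],(532,600))
cv2.imwrite('pics/t4.png',a)
i,r,K,T=get('top'); cv2.imwrite('pics/t4t.png',cv2.resize(i[130:250,310:470],(800,600)))
```

```text
t 20.55 tcp [ 0.574  -0.1979  0.2971] grasp [ 0.5735 -0.2001  0.316 ] y [ 0.028  0.113 -0.993] zyaw -54.0 q [ 0.33  0.5   0.04  1.45 -0.15  1.21 -0.53] w 0.0163 F [-0.6 -0.9 -4.2]
```

View pics/t4t.png

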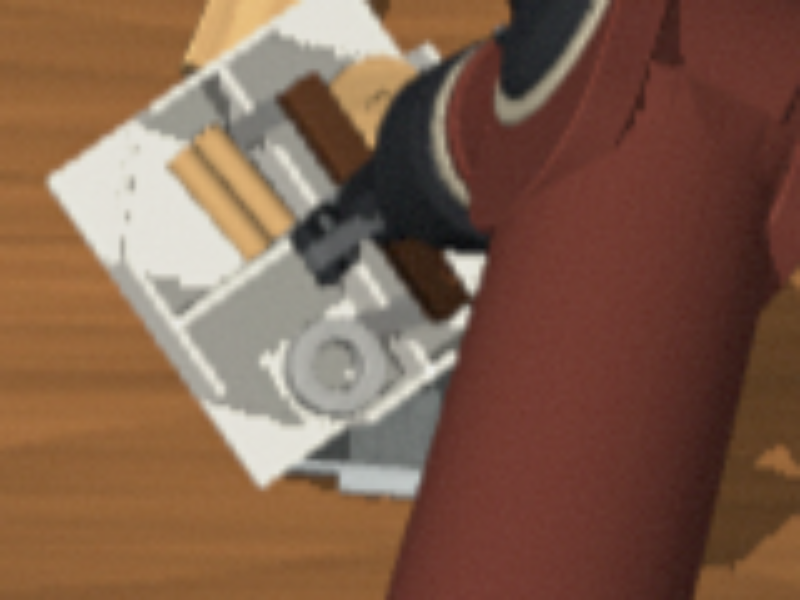

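View pics/t4.png

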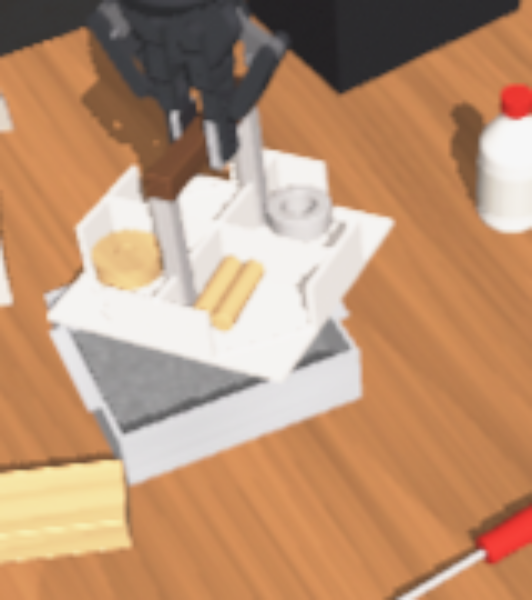

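The tray and the ball compartment are both hidden. I move 0.17 m towards the mat, leaning back again, to see the tray.

Run:
```python
from plan import *
smooth(np.array([.575,-.02,.29]),tilt(-35,-80,-4),12)
```

```text
[{"dx": -0.003, "dy": 0.001, "dz": -0.004, "rx": 0.001, "ry": -0.002, "rz": -0.001, "fingers": 1.0}, {"dx": -0.009, "dy": 0.002, "dz": -0.012, "rx": 0.002, "ry": -0.005, "rz": -0.002, "fingers": 1.0}, {"dx": -0.014, "dy": 0.003, "dz": -0.019, "rx": 0.002, "ry": -0.009, "rz": -0.004, "fingers": 1.0}, {"dx": -0.019, "dy": 0.004, "dz": -0.024, "rx": 0.004, "ry": -0.011, "rz": -0.004, "fingers": 1.0}, {"dx": -0.023, "dy": 0.004, "dz": -0.027, "rx": 0.005, "ry": -0.013, "rz": -0.006, "fingers": 1.0}, {"dx": -0.027, "dy": 0.003, "dz": -0.028, "rx": 0.005, "ry": -0.014, "rz": -0.006, "fingers": 1.0}, {"dx": -0.027, "dy": 0.002, "dz": -0.027, "rx": 0.005, "ry": -0.014, "rz": -0.005, "fingers": 1.0}, {"dx": -0.027, "dy": 0.002, "dz": -0.024, "rx": 0.004, "ry": -0.013, "rz": -0.006, "fingers": 1.0}, {"dx": -0.024, "dy": 0.0, "dz": -0.019, "rx": 0.004, "ry": -0.011, "rz": -0.005, "fingers": 1.0}, {"dx": -0.019, "dy": 0.0, "dz": -0.015, "rx": 0.003, "ry": -0.008, "rz": -0.003, "fingers": 1.0}, {"dx": -0.012, "dy": 0.0, "dz": -0.009, "rx": 0.002, "ry": -0.006, "rz": -0.002, "fingers": 1.0}, {"dx": -0.004, "dy": 0.0, "dz": -0.002, "rx": 0.0, "ry": -0.002, "rz": -0.001, "fingers": 1.0}]
```

Request:
drive_tool --deltas '[{"dx": -0.003,"dy": 0.001,"dz": -0.004,"rx": 0.001,"ry": -0.002,"rz": -0.001,"fingers": 1.0},{"dx": -0.009,"dy": 0.002,"dz": -0.012,"rx": 0.002,"ry": -0.005,"rz": -0.002,"fingers": 1.0},{"dx": -0.014,"dy": 0.003,"dz": -0.019,"rx": 0.002,"ry": -0.009,"rz": -0.004,"fingers": 1.0},{"dx": -0.019,"dy": 0.004,"dz": -0.024,"rx": 0.004,"ry": -0.011,"rz": -0.004,"fingers": 1.0},{"dx": -0.023,"dy": 0.004,"dz": -0.027,"rx": 0.005,"ry": -0.013,"rz": -0.006,"fingers": 1.0},{"dx": -0.027,"dy": 0.003,"dz": -0.028,"rx": 0.005,"ry": -0.014,"rz": -0.006,"fingers": 1.0},{"dx": -0.027,"dy": 0.002,"dz": -0.027,"rx": 0.005,"ry": -0.014,"rz": -0.005,"fingers": 1.0},{"dx": -0.027,"dy": 0.002,"dz": -0.024,"rx": 0.004,"ry": -0.013,"rz": -0.006,"fingers": 1.0},{"dx": -0.024,"dy": 0.0,"dz": -0.019,"rx": 0.004,"ry": -0.011,"rz": -0.005,"fingers": 1.0},{"dx": -0.019,"dy": 0.0,"dz": -0.015,"rx": 0.003,"ry": -0.008,"rz": -0.003,"fingers": 1.0},{"dx": -0.012,"dy": 0.0,"dz": -0.009,"rx": 0.002,"ry": -0.006,"rz": -0.002,"fingers": 1.0},{"dx": -0.004,"dy": 0.0,"dz": -0.002,"rx": 0.0,"ry": -0.002,"rz": -0.001,"fingers": 1.0}]'

```text
time_s: 22.15
eef_pos: [0.5709, -0.0003, 0.2874]
ee_rot: [-0.903, 1.567, -1.687]
ft_force: [0.3, -0.6, -3.9]
gripper_width: 0.0164
```

Run:
```python
from plan import *
info()
i,r,K,T=get('scene'); cv2.imwrite('pics/t5.png',i)
i,r,K,T=get('top'); cv2.imwrite('pics/t5t.png',i)
```

```text
t 22.15 tcp [ 5.709e-01 -3.000e-04  2.874e-01] grasp [0.5707 0.001  0.3063] y [ 0.01  -0.068 -0.998] zyaw -33.1 q [-0.06  0.44 -0.02  1.58  0.08  1.12 -0.69] w 0.0164 F [ 0.3 -0.6 -3.9]
```

View pics/t5.png

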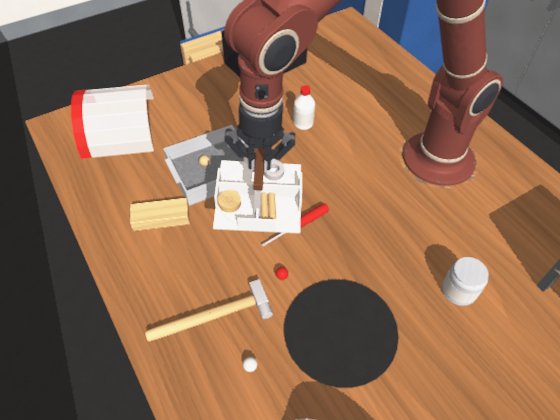

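View pics/t5t.png

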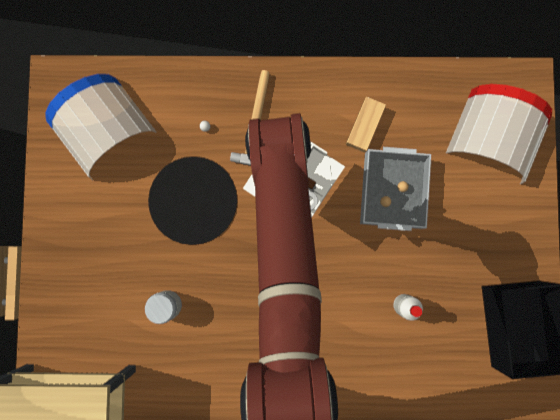

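Both balls lie in the tray: top view (403,187) and (386,201). Dowels, wheel and collar are still in the organiser. The mat is uncovered now, so I re-measure its centre and plan the return.

Run:
```python
from plan import *
for n,f in(('top','pics/t5t.png'),('scene','pics/t5.png')):
    D=np.load(n+'0.npz'); P=np.load(n+'_P.npy'); K,T=D['K'],D['T']; i=cv2.imread(f)
    near=(np.hypot(P[...,0]-.535,P[...,1]-.27)<.19)
    m=((i.max(-1)<60)&near).astype(np.uint8)
    m=cv2.morphologyEx(m,cv2.MORPH_OPEN,np.ones((5,5)))
    c=max(cv2.findContours(m,0,cv2.CHAIN_APPROX_NONE)[0],key=cv2.contourArea)[:,0]
    q=np.array([ray(a,b,K,T,.004)[:2] for a,b in c]).astype(np.float32)
    (cc,s,a)=cv2.fitEllipse(q*1000); print(n,cc,s)
    if n=='top':
        for u,v in((403,187),(386,201)): print('ball',ray(u,v,K,T,.023))
info()
smooth(np.array([.535,.255,.20]),down(-4.),20)
```

```text
top (531.83544921875, 272.6105041503906) (240.82437133789062, 244.4749755859375)
ball [ 0.56993805 -0.31042263  0.023     ]
ball [ 0.53093972 -0.26339256  0.023     ]
scene (532.7184448242188, 273.7928161621094) (240.00616455078125, 242.70718383789062)
t 22.25 tcp [ 0.5711 -0.0013  0.2874] grasp [ 0.5709 -0.      0.3063] y [ 0.01  -0.068 -0.998] zyaw -33.2 q [-0.06  0.44 -0.02  1.58  0.08  1.12 -0.69] w 0.0164 F [-0.3 -0.  -4.6]
[{"dx": -0.002, "dy": 0.001, "dz": -0.002, "rx": 0.0, "ry": -0.001, "rz": 0.0, "fingers": 1.0}, {"dx": -0.006, "dy": 0.002, "dz": -0.005, "rx": 0.0, "ry": -0.003, "rz": 0.0, "fingers": 1.0}, {"dx": -0.01, "dy": 0.003, "dz": -0.009, "rx": -0.001, "ry": -0.005, "rz": 0.001, "fingers": 1.0}, {"dx": -0.014, "dy": 0.005, "dz": -0.011, "rx": 0.0, "ry": -0.007, "rz": 0.001, "fingers": 1.0}, {"dx": -0.018, "dy": 0.006, "dz": -0.014, "rx": 0.0, "ry": -0.008, "rz": 0.001, "fingers": 1.0}, {"dx": -0.021, "dy": 0.007, "dz": -0.016, "rx": -0.001, "ry": -0.009, "rz": 0.001, "fingers": 1.0}, {"dx": -0.023, "dy": 0.008, "dz": -0.017, "rx": -0.001, "ry": -0.011, "rz": 0.001, 
[... 584 characters left out ...]
001, "fingers": 1.0}, {"dx": -0.028, "dy": 0.009, "dz": -0.01, "rx": -0.001, "ry": -0.011, "rz": 0.002, "fingers": 1.0}, {"dx": -0.024, "dy": 0.009, "dz": -0.008, "rx": -0.001, "ry": -0.01, "rz": 0.001, "fingers": 1.0}, {"dx": -0.021, "dy": 0.007, "dz": -0.006, "rx": 0.0, "ry": -0.008, "rz": 0.001, "fingers": 1.0}, {"dx": -0.018, "dy": 0.006, "dz": -0.005, "rx": 0.0, "ry": -0.007, "rz": 0.001, "fingers": 1.0}, {"dx": -0.012, "dy": 0.004, "dz": -0.003, "rx": -0.001, "ry": -0.004, "rz": 0.0, "fingers": 1.0}, {"dx": -0.008, "dy": 0.003, "dz": -0.002, "rx": 0.0, "ry": -0.003, "rz": 0.001, "fingers": 1.0}, {"dx": -0.002, "dy": 0.001, "dz": 0.0, "rx": 0.0, "ry": -0.001, "rz": 0.0, "fingers": 1.0}]
```

Two views agree on a mat centre of about (0.532, 0.273).

Request:
drive_tool --deltas '[{"dx": -0.002,"dy": 0.001,"dz": -0.002,"rx": 0.0,"ry": -0.001,"rz": 0.0,"fingers": 1.0},{"dx": -0.006,"dy": 0.002,"dz": -0.005,"rx": 0.0,"ry": -0.003,"rz": 0.0,"fingers": 1.0},{"dx": -0.01,"dy": 0.003,"dz": -0.009,"rx": -0.001,"ry": -0.005,"rz": 0.001,"fingers": 1.0},{"dx": -0.014,"dy": 0.005,"dz": -0.011,"rx": 0.0,"ry": -0.007,"rz": 0.001,"fingers": 1.0},{"dx": -0.018,"dy": 0.006,"dz": -0.014,"rx": 0.0,"ry": -0.008,"rz": 0.001,"fingers": 1.0},{"dx": -0.021,"dy": 0.007,"dz": -0.016,"rx": -0.001,"ry": -0.009,"rz": 0.001,"fingers": 1.0},{"dx": -0.023,"dy": 0.008,"dz": -0.017,"rx": -0.001,"ry": -0.011,"rz": 0.001,"fingers": 1.0},{"dx": -0.027,"dy": 0.009,"dz": -0.017,"rx": 0.0,"ry": -0.012,"rz": 0.002,"fingers": 1.0},{"dx": -0.029,"dy": 0.01,"dz": -0.018,"rx": -0.001,"ry": -0.012,"rz": 0.001,"fingers": 1.0},{"dx": -0.029,"dy": 0.01,"dz": -0.016,"rx": -0.001,"ry": -0.013,"rz": 0.002,"fingers": 1.0},{"dx": -0.031,"dy": 0.01,"dz": -0.016,"rx": -0.001,"ry": -0.013,"rz": 0.001,"fingers": 1.0},{"dx": -0.03,"dy": 0.01,"dz": -0.013,"rx": -0.001,"ry": -0.012,"rz": 0.002,"fingers": 1.0}]'

```text
time_s: 23.75
eef_pos: [0.545, 0.1753, 0.2263]
ee_rot: [-1.101, 1.36, -1.394]
ft_force: [-0.3, -0.1, -3.5]
gripper_width: 0.0164
```

Request:
drive_tool --deltas '[{"dx": -0.029,"dy": 0.01,"dz": -0.012,"rx": 0.0,"ry": -0.012,"rz": 0.001,"fingers": 1.0},{"dx": -0.028,"dy": 0.009,"dz": -0.01,"rx": -0.001,"ry": -0.011,"rz": 0.002,"fingers": 1.0},{"dx": -0.024,"dy": 0.009,"dz": -0.008,"rx": -0.001,"ry": -0.01,"rz": 0.001,"fingers": 1.0},{"dx": -0.021,"dy": 0.007,"dz": -0.006,"rx": 0.0,"ry": -0.008,"rz": 0.001,"fingers": 1.0},{"dx": -0.018,"dy": 0.006,"dz": -0.005,"rx": 0.0,"ry": -0.007,"rz": 0.001,"fingers": 1.0},{"dx": -0.012,"dy": 0.004,"dz": -0.003,"rx": -0.001,"ry": -0.004,"rz": 0.0,"fingers": 1.0},{"dx": -0.008,"dy": 0.003,"dz": -0.002,"rx": 0.0,"ry": -0.003,"rz": 0.001,"fingers": 1.0},{"dx": -0.002,"dy": 0.001,"dz": 0.0,"rx": 0.0,"ry": -0.001,"rz": 0.0,"fingers": 1.0}]'

```text
time_s: 24.75
eef_pos: [0.5295, 0.2699, 0.1934]
ee_rot: [-1.189, 1.241, -1.234]
ft_force: [-0.5, -0.9, -4.1]
gripper_width: 0.0162
```

Run:
```python
from plan import *
info()
p,r=plan(np.array([.534,.274,.16]),down(-4.),n=4)
p,r=plan(np.array([.534,.274,.110]),down(-4.),n=4,p0=p,r0=r)
```

```text
t 24.75 tcp [0.5295 0.2699 0.1934] grasp [0.5295 0.2699 0.2124] y [-0.002  0.004 -1.   ] zyaw -2.2 q [-0.38  0.57 -0.21  1.64  0.13  0.95 -0.67] w 0.0162 F [-0.5 -0.9 -4.1]
4
[{"dx": -0.002, "dy": 0.014, "dz": 0.002, "rx": 0.0, "ry": 0.002, "rz": 0.0, "fingers": 1.0}, {"dx": -0.001, "dy": 0.014, "dz": 0.002, "rx": 0.0, "ry": 0.003, "rz": -0.001, "fingers": 1.0}, {"dx": -0.002, "dy": 0.014, "dz": 0.001, "rx": 0.0, "ry": 0.002, "rz": 0.0, "fingers": 1.0}, {"dx": -0.002, "dy": 0.014, "dz": 0.002, "rx": 0.001, "ry": 0.003, "rz": 0.0, "fingers": 1.0}]
4
[{"dx": 0.0, "dy": 0.021, "dz": 0.0, "rx": 0.0, "ry": 0.0, "rz": 0.0, "fingers": 1.0}, {"dx": 0.0, "dy": 0.02, "dz": 0.0, "rx": 0.0, "ry": 0.0, "rz": 0.0, "fingers": 1.0}, {"dx": 0.0, "dy": 0.021, "dz": 0.0, "rx": 0.0, "ry": 0.0, "rz": 0.0, "fingers": 1.0}, {"dx": 0.0, "dy": 0.021, "dz": 0.0, "rx": 0.0, "ry": 0.0, "rz": 0.0, "fingers": 1.0}]
```

Request:
drive_tool --deltas '[{"dx": -0.002,"dy": 0.014,"dz": 0.002,"rx": 0.0,"ry": 0.002,"rz": 0.0,"fingers": 1.0},{"dx": -0.001,"dy": 0.016,"dz": 0.002,"rx": 0.0,"ry": 0.003,"rz": 0,"fingers": 1.0},{"dx": -0.002,"dy": 0.016,"dz": 0.001,"rx": 0.0,"ry": 0.002,"rz": 0.0,"fingers": 1.0},{"dx": -0.002,"dy": 0.016,"dz": 0.002,"rx": 0,"ry": 0.003,"rz": 0.0,"fingers": 1.0},{"dx": 0.0,"dy": 0.018,"dz": 0.0,"rx": 0.0,"ry": 0.0,"rz": 0.0,"fingers": 1.0},{"dx": 0.0,"dy": 0.018,"dz": 0.0,"rx": 0.0,"ry": 0.0,"rz": 0.0,"fingers": 1.0},{"dx": 0.0,"dy": 0.014,"dz": 0.0,"rx": 0.0,"ry": 0.0,"rz": 0.0,"fingers": 1.0},{"dx": 0.0,"dy": 0.006,"dz": 0.0,"rx": 0.0,"ry": 0.0,"rz": 0.0,"fingers": 1.0},{"dx": 0.0,"dy": 0,"dz": 0.0,"rx": 0.0,"ry": 0.0,"rz": 0.0,"fingers": 1.0}]'

```text
time_s: 25.88
eef_pos: [0.5347, 0.2726, 0.1167]
ee_rot: [-1.173, 1.267, -1.262]
ft_force: [0.7, 0.3, -4.2]
gripper_width: 0.0163
```

Run:
```python
from plan import *
info()
p,r=plan(np.array([.533,.274,.098]),down(-4.),n=4)
```

```text
t 25.88 tcp [0.5347 0.2726 0.1167] grasp [0.5347 0.2725 0.1357] y [-0.002  0.002 -1.   ] zyaw -4.3 q [-0.4   0.67 -0.18  1.7   0.15  0.79 -0.72] w 0.0163 F [ 0.7  0.3 -4.2]
4
[{"dx": -0.001, "dy": 0.008, "dz": -0.001, "rx": 0.0, "ry": 0.0, "rz": 0.0, "fingers": 1.0}, {"dx": 0.0, "dy": 0.008, "dz": 0.0, "rx": 0.0, "ry": -0.001, "rz": 0.0, "fingers": 1.0}, {"dx": -0.001, "dy": 0.007, "dz": -0.001, "rx": 0.001, "ry": 0.0, "rz": 0.0, "fingers": 1.0}, {"dx": 0.0, "dy": 0.008, "dz": -0.001, "rx": 0.0, "ry": -0.001, "rz": 0.0, "fingers": 1.0}]
```

Request:
drive_tool --deltas '[{"dx": -0.001,"dy": 0.008,"dz": -0.001,"rx": 0.0,"ry": 0.0,"rz": 0.0,"fingers": 1.0},{"dx": 0.0,"dy": 0.008,"dz": 0.0,"rx": 0.0,"ry": 0,"rz": 0.0,"fingers": 1.0},{"dx": 0,"dy": 0.007,"dz": 0,"rx": 0.0,"ry": 0.0,"rz": 0.0,"fingers": 1.0},{"dx": 0.0,"dy": 0.007,"dz": 0,"rx": 0.0,"ry": 0,"rz": 0.0,"fingers": 1.0},{"dx": 0.0,"dy": 0.003,"dz": 0,"rx": 0.0,"ry": 0,"rz": 0.0,"fingers": 1.0},{"dx": 0.0,"dy": 0,"dz": 0,"rx": 0.0,"ry": 0,"rz": 0.0,"fingers": 1.0}]'

```text
time_s: 26.62
eef_pos: [0.5347, 0.2739, 0.0968]
ee_rot: [-1.171, 1.266, -1.262]
ft_force: [-1.3, -0.0, -1.6]
gripper_width: 0.0164
```

Run:
```python
from plan import *
info()
i,r,K,T=get('scene'); cv2.imwrite('pics/p1.png',cv2.resize(i[220:400,250:450],(666,600)))
```

```text
t 26.62 tcp [0.5347 0.2739 0.0968] grasp [0.5347 0.2738 0.1158] y [-0.     0.003 -1.   ] zyaw -4.3 q [-0.4   0.7  -0.17  1.71  0.16  0.74 -0.73] w 0.0164 F [-1.3 -0.  -1.6]
```

View pics/p1.png

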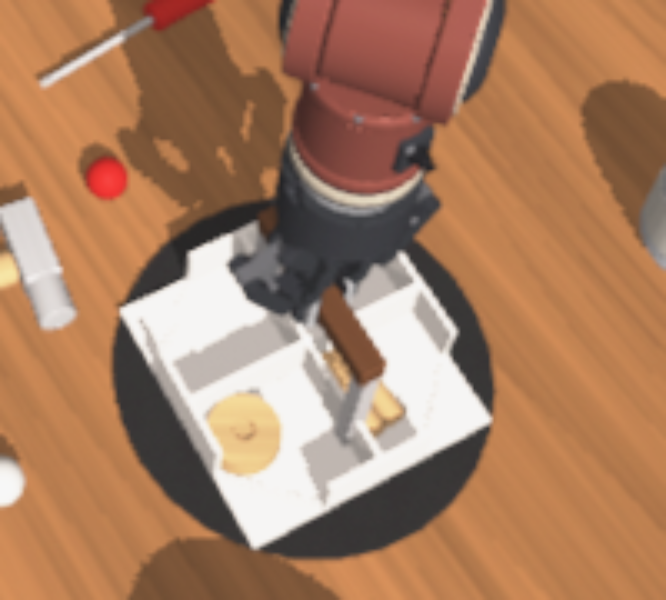

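The organiser rests on the mat: the load dropped from 4.2 to 1.6 N and the grasp height matches the start. It is centred and its ball compartment is empty. Releasing.

Request:
drive_tool --deltas '[{"dx": 0,"dy": 0,"dz": 0,"rx": 0,"ry": 0,"rz": 0,"fingers": 0.4},{"dx": 0,"dy": 0,"dz": 0,"rx": 0,"ry": 0,"rz": 0,"fingers": 0},{"dx": 0,"dy": 0,"dz": 0,"rx": 0,"ry": 0,"rz": 0,"fingers": -0.5},{"dx": 0,"dy": 0,"dz": 0,"rx": 0,"ry": 0,"rz": 0,"fingers": -0.8},{"dx": 0,"dy": 0,"dz": 0,"rx": 0,"ry": 0,"rz": 0,"fingers": -0.8},{"dx": 0,"dy": 0,"dz": 0,"rx": 0,"ry": 0,"rz": 0,"fingers": -0.8}]'

```text
time_s: 27.42
eef_pos: [0.5368, 0.2751, 0.0994]
ee_rot: [-1.164, 1.263, -1.262]
ft_force: [0.5, 0.5, -0.1]
gripper_width: 0.0763
```

Request:
drive_tool --deltas '[{"dx": 0,"dy": -0.01,"dz": 0,"rx": 0,"ry": 0,"rz": 0,"fingers": -0.8},{"dx": 0,"dy": -0.03,"dz": 0,"rx": 0,"ry": 0,"rz": 0,"fingers": -0.8},{"dx": 0,"dy": -0.05,"dz": 0,"rx": 0,"ry": 0,"rz": 0,"fingers": -0.8},{"dx": 0,"dy": -0.06,"dz": 0,"rx": 0,"ry": 0,"rz": 0,"fingers": -0.8},{"dx": 0,"dy": -0.06,"dz": 0,"rx": 0,"ry": 0,"rz": 0,"fingers": -0.8},{"dx": 0,"dy": -0.06,"dz": 0,"rx": 0,"ry": 0,"rz": 0,"fingers": -0.8},{"dx": 0.03,"dy": -0.03,"dz": 0,"rx": 0,"ry": 0,"rz": 0,"fingers": -0.8},{"dx": 0.06,"dy": 0,"dz": 0,"rx": 0,"ry": 0,"rz": 0,"fingers": -0.8},{"dx": 0.07,"dy": 0,"dz": 0,"rx": 0,"ry": 0,"rz": 0,"fingers": -0.8},{"dx": 0.07,"dy": 0,"dz": 0,"rx": 0,"ry": 0,"rz": 0,"fingers": -0.8},{"dx": 0.04,"dy": 0,"dz": 0,"rx": 0,"ry": 0,"rz": 0,"fingers": -0.8},{"dx": 0,"dy": 0,"dz": 0,"rx": 0,"ry": 0,"rz": 0,"fingers": -0.8}]'

```text
time_s: 28.92
eef_pos: [0.5201, 0.0993, 0.2838]
ee_rot: [-1.171, 1.268, -1.268]
ft_force: [-0.2, 0.2, 0.5]
gripper_width: 0.0766
```

Run:
```python
from plan import *
info()
i,r,K,T=get('scene'); cv2.imwrite('pics/f.png',i)
i,r,K,T=get('top'); cv2.imwrite('pics/ft.png',i)
v,u=np.indices(r.shape); c=np.stack([(u-K[0,2])/K[0,0]*r,-(v-K[1,2])/K[1,1]*r,-r],-1); P=c@T[:3,:3].T+T[:3,3]
m=(P[...,2]>.105)&(P[...,2]<.14)&(abs(P[...,0]-.53)<.1)&(abs(P[...,1]-.27)<.1); q=P[m]
print(cv2.minAreaRect((q[:,:2]*1000).astype(np.float32)),np.median(q[:,2]))
```

```text
t 28.93 tcp [0.5201 0.0993 0.2838] grasp [0.5201 0.0993 0.3028] y [-0. -0. -1.] zyaw -4.6 q [-0.1   0.38 -0.19  1.69  0.08  1.08 -0.39] w 0.0766 F [-0.2  0.2  0.5]
((534.7391357421875, 279.06689453125), (106.01458740234375, 18.418102264404297), 85.94241333007812) 0.12041965855073955
```

View pics/f.png

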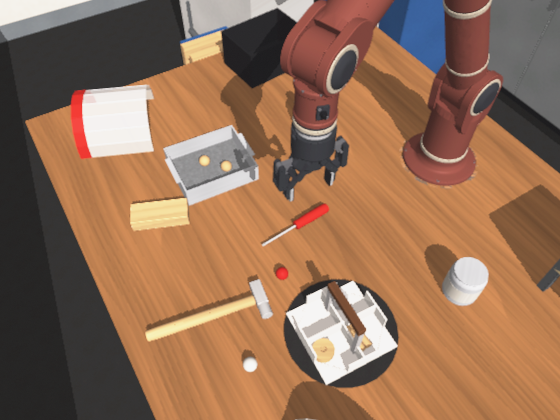

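View pics/ft.png

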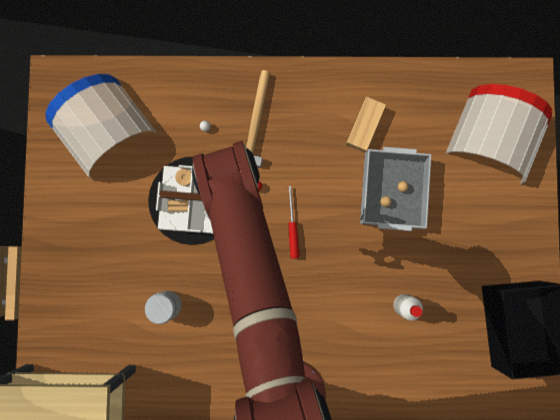

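Both balls are in the tray, (205,160) and (226,166) in the scene view. The organiser stands centred on the mat and the bystanders are unmoved. The collar is hidden, so I swing the arm aside and check it.

Request:
drive_tool --deltas '[{"dx": 0.04,"dy": 0,"dz": 0,"rx": 0,"ry": 0,"rz": 0,"fingers": -0.8},{"dx": 0.07,"dy": 0,"dz": 0,"rx": 0,"ry": 0,"rz": 0,"fingers": -0.8},{"dx": 0.07,"dy": 0,"dz": 0,"rx": 0,"ry": 0,"rz": 0,"fingers": -0.8},{"dx": 0.04,"dy": 0,"dz": 0,"rx": 0,"ry": 0,"rz": 0,"fingers": -0.8},{"dx": 0,"dy": 0,"dz": 0,"rx": 0,"ry": 0,"rz": 0,"fingers": -0.8},{"dx": 0,"dy": 0,"dz": 0,"rx": 0,"ry": 0,"rz": 0,"fingers": -0.8}]'

```text
time_s: 29.78
eef_pos: [0.5119, -0.0185, 0.2821]
ee_rot: [-1.177, 1.254, -1.24]
ft_force: [0.8, 0.3, 0.2]
gripper_width: 0.077
```

Run:
```python
from plan import *
info()
i,r,K,T=get('top'); cv2.imwrite('pics/ft2.png',cv2.resize(i[140:260,140:300],(800,600)))
```

```text
t 29.77 tcp [ 0.5119 -0.0185  0.2821] grasp [ 0.5119 -0.0187  0.3011] y [-0.    0.01 -1.  ] zyaw -3.1 q [ 0.12  0.35 -0.17  1.74  0.05  1.06 -0.12] w 0.077 F [0.8 0.3 0.2]
```

View pics/ft2.png

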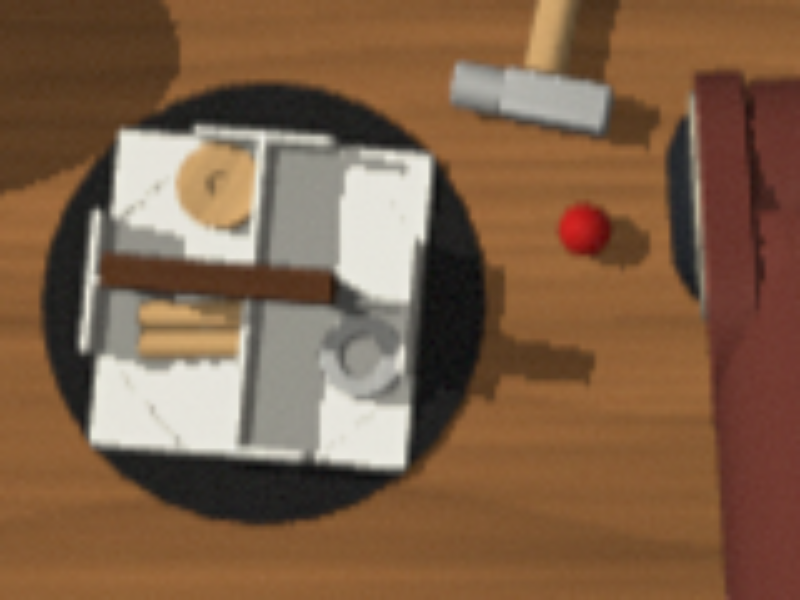

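The wheel (217,185), dowels (190,330) and collar (362,355) are each in their own compartment. The ball compartment is empty and the organiser is centred on the mat.

```bash
python3 -c "
from bench import manip
print(manip.close_job())"
```

```text
the job is handed in; nothing more can be done
None
```

The job is handed in at about 30 s of the 64 s allowed. I gripped the organiser by its bar, carried it over the tray, tipped it about 45° towards the balls' corner, then set it back upright on the mat and let go.

- **Balls:** both lie inside the tray, at about (0.570, -0.310) and (0.531, -0.263). They were at the same pixels in two top views 6 to 7 s apart.
- **Other pieces:** the last top view shows the wheel, dowels and collar each in their own compartment.
- **Organiser:** it stands upright on the mat. Its centre is about 2 to 3 mm from the mat's measured centre (0.532, 0.273). That figure uses the arm's position at release, because the arm partly hid the bar in the last depth check.
- **Bystanders:** I only compared them by eye in the pictures. None looked moved.
- **What disagreed:**
  - A dry run tipping towards the robot, with an empty gripper, pushed two wrist joints to their range bounds, so I tipped sideways instead.
  - The mat measured about 241 mm across rather than 250 mm, but both views agreed on its centre.

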